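Gauge a hinge leaf and hold it in line with the jamb leaf

TASK

Take the loose hinge leaf that has the single middle knuckle, check its bore by sliding the knuckle fully home on the level gauge pin, and draw it off again. Then bring that knuckle into the gap between the two knuckles of the leaf on the jamb block so that all three holes line up for a hinge pin, without pressing on the jamb, and finish while holding the leaf still there in the gripper, not letting go. Leave the other loose leaf, the battery, the tape roll and the solder reel where they are.

Things in the scene. Friction and masses are not known exactly. Their poses are not given: they have to be found in the camera images.
- leaf: the loose one-knuckle hinge leaf, plain aluminium, lying flat. Plate 60 x 44 x 14 mm (x, y, z); origin at the centre of the plate's underside, z up. A 24 mm wide barrel knuckle stands out at its +x end: outer diameter 24, bore 14 mm right through along y, bore axis at x = 48, z = 12 mm; a 9 mm neck joins it to the plate. 140 g (100 to 190). Grip it across the plate's 44 mm sides
- leaf_bore (a point): centre of the leaf's knuckle bore; axes as leaf, bore along y
- fork_leaf: the other loose leaf, not for this job: plate 60 x 58 x 14 mm with two 14 mm wide knuckles at its +x end (outer faces 58 mm apart, 30 mm gap between); origin and axes as for the leaf
- gauge: gauge stand, fixed: grey foot 80 x 70 x 12 mm, a 22 x 22 mm steel post 114 mm high, and a level steel pin of 9 mm diameter that points along the stand's +y. Origin on the bench straight below the pin's root, z up. Foot reaches x -28 to 52, y -57 to 13 mm; post reaches x -11 to 11, y -26 to -4 mm; a round shoulder of 18 mm diameter ends at y = 0
- pin_root (a point): pin axis where the pin meets its shoulder, 100 mm above the bench; a knuckle fully home has its centre 12 mm from here along +y; axes as gauge
- pin_tip (a point): tip of the pin, 42 mm from the root along +y; its last 5 mm taper to 5.6 mm
- jamb: jamb block, fixed: grey foot x -15 to 95, y +-55, 12 mm high; wooden block x 32 to 68, y +-38, up to 120 mm; a hinge leaf upright on its -x face (front x = 19, y +-29, z 50 to 112 mm). A headed pin stands fixed at x 45, y -47, top 75 mm. Origin on the bench straight below the middle of the hinge axis, z up, axis along y
- jamb_axis (a point): middle of the jamb's level hinge axis, 100 mm above the bench; axes as jamb. Two knuckles (outer diameter 24, bore 14, each 14 mm wide) on it leave a 30 mm gap, y -15 to 15, open above, below and to -x. The loose leaf belongs level, its plate on the -x side and its +x toward the jamb
- battery: bystander: block battery 50 x 27 x 18 mm lying between the two loose leaves; origin under its centre
- tape: bystander: roll of blue tape, diameter 100, 24 mm high, lying flat; origin under its centre
- reel: bystander: reel of solder, 76 x 80 x 43 mm; origin under its centre

How it is judged:
By the outcome, as a careful person would: the job done as asked, in the order asked, and still so for the second after the job is handed in, while the arm keeps its last pose, push and grip.
It also fails if it takes over 64 s, if anything falls off the work surface, if the arm or the gripper's body presses on something with over 40 N, if the wrist force passes 120 N, or if a joint passes its speed limit or range.

ROBOT

A 6-joint arm with a two-finger parallel gripper is mounted at the origin on the work surface; the furniture and walls round the work are solid. World frame = base frame: x ahead of the robot, y to its left, z up, the work surface at z = 0. Lengths are in m, angles in rad, forces in N, time in s.
With the tool pointing down it reaches from about 0.3 to 0.875 m from the base axis. Payload 4.2 kg.
Tool frame: the origin (TCP) lies at the very end of the fingers, on their centre line; the grasp point (between the pads) lies 19 mm behind it; z points along the fingers, y is the direction in which the jaws open and shut (so a half turn about z gives the same grasp; the last joint's range is limited). The gripper opens to 85 mm and grips with 20 to 120 N. Pads are 22 mm wide; open, the fingers measure 114 mm over their backs; the gripper's body (76 mm by 85 mm) begins 54 mm behind the grasp point. The pads swing forward as they close: fully open they stand 13 mm farther back than shut.
Start: joints at [-1.366, 0.32, 1.565, -0, 1.257, -0.02], TCP at [0.128, -0.561, 0.231] pointing down, gripper open.
Joint ranges: [-3.11, 3.11], [-0.84, 2.01], [0.21, 2.61], [-1.34, 4.49], [0.05, 2.63], [-2.56, 2.56]. Speed limits (rad/s): [2.57, 2.57, 3.14, 3.14, 3.14, 3.14].

INTERFACE

Orientations are given as a unit quaternion [x, y, z, w].
In Python, from bench import ctrl gives the robot as it stands.
- The arm moves only by the tool arm_command, never from a script. Its argument "moves" is a list of rows, each a list of 3 entries, a list of its own where there are three numbers: the finger opening in cm, from 0 to 8.54, then the shift along the tool's x, y, z in cm, then the turn about the tool's z in degrees. In form: [[jaw, [dx, dy, dz], yaw], ...]. A call has exactly 8 rows; each row shifts and turns the commanded pose from where the row before left it, along the tool's axes as they then stand; what a row does not reach is not made up. A row lasts 1/12 s, in which the tool goes at most 41.7 mm and 7.16 degrees, less where a joint would pass 70% of its speed; a pose out of reach is approached as far as the arm can. A call with a gripper value outside its range is refused whole. The fingers move at their own pace and stop on an object; the grip force is fixed at half the most. Time passes only in rows, so rows that do not move let the fingers close, or fill a call up. It gives the time, the measured TCP pose, the force and the opening at its end, in the units of the state.
- ctrl.read_state(): the state, without advancing time (a new reading comes with each control period).
- ctrl.grab_frame(name): name is "scene" or "top" or "wrist"; returns the picture (480x640x3 uint8, red, green, blue); there is no depth.
- ctrl.camera_params(name): a dict with "camera_matrix" (3x3 intrinsics, pixels), "D" ([k1, k2, p1, p2, k3] as OpenCV has them; the pictures are not rectified), "pose" (4x4, takes a point from camera to world coordinates); the wrist camera has in their place "hand_eye" (4x4, takes a point from camera to tool coordinates, whose origin is the TCP and whose axes are the flange's). Camera axes: x right, y down, z forward; pixel columns grow to the right and rows downward; lengths in m; the calibration is good to about 2 mm. A picture is of the moment at which its call begins: read the wrist's pose just before it. camera_params takes no time and is no camera call.
- ctrl.finish_job(): hands the job in, once; it reports no verdict.
The state is a dict: "t": time; "joints": joint angles; "joint_velocities": joint speeds; "joint_torque": joint torques, N m; "tcp_pos": TCP position; "tcp_rot": TCP orientation; "wrist_force": force on the tool from outside, world axes, zero at the start; "moment": the same for the moment, N m; "finger_gap": finger opening in m.
Only numpy, scipy, OpenCV 4.12 (cv2) and the standard library are available. Lean on these libraries where they do the work, as an engineer would, in place of code of your own. Each camera call takes 0.05 s, during which the arm holds its last target.

## Working session

There is one attempt and no reset: what is moved stays moved. The work goes in short steps, Python scripts to look and compute and a tool call to move; the robot and the scene stay as the last step left them, time stands still between calls to the robot, and variables do not carry over. Pictures are saved under pics/ and viewed, and the job is handed in when it is done.

Besides the shell and the picture viewer there is one more tool, called as name(argument=value, ...), one argument or row to a line, values as JSON. arm_command: Moves the arm, as the interface text tells. Its arguments: {"type":"object","properties":{"moves":{"type":"array","items":{"type":"array"}}},"required":["moves"]}

```bash
ls; mkdir -p pics
python3 - <<'E'
from bench import ctrl
import cv2,numpy as np
np.set_printoptions(precision=4,suppress=True)
s=ctrl.read_state()
print(s)
for n in ["scene","top","wrist"]:
    p=ctrl.camera_params(n); print(n,{k:np.array(v) for k,v in p.items()})
    im=ctrl.grab_frame(n); cv2.imwrite(f"pics/{n}0.png",cv2.cvtColor(im,cv2.COLOR_RGB2BGR))
print(ctrl.read_state()['t'])
E
```

```text
pics
{'t': 0.0, 'joints': array([-1.366 ,  0.3203,  1.5657, -0.    ,  1.2574, -0.02  ]), 'joint_velocities': array([-0.0002, -0.0003,  0.0001, -0.001 ,  0.0011, -0.0004]), 'joint_torque': array([  0.0006, -41.5523, -23.4162,  -0.    ,   0.0082,  -0.    ]), 'tcp_pos': array([ 0.1281, -0.5601,  0.2305]), 'tcp_rot': array([ 0.9937,  0.1122, -0.0001, -0.0009]), 'wrist_force': array([ 0.005 , -0.1495, -0.2729]), 'moment': array([0.0005, 0.0534, 0.0047]), 'finger_gap': 0.0853662929831712}
scene {'camera_matrix': array([[509.0807,   0.    , 324.2172],
       [  0.    , 509.0807, 235.2015],
       [  0.    ,   0.    ,   1.    ]]), 'D': array([0.0032, 0.    , 0.    , 0.    , 0.    ]), 'pose': array([[-0.8637,  0.3883, -0.3212,  0.9422],
       [ 0.5039,  0.6555, -0.5624,  0.8431],
       [-0.0079, -0.6477, -0.7619,  1.1195],
       [ 0.    ,  0.    ,  0.    ,  1.    ]])}
top {'camera_matrix': array([[598.3117,   0.    , 320.7086],
       [  0.    , 598.3117, 241.7651],
       [  0.    ,   0.    ,   1.    ]]), 'D': array([-0.1879,  0.    ,  0.    ,  0.    ,  0.    ]), 'pose': array([[-0.0164, -0.9905,  0.1366,  0.3709],
       [-0.9995,  0.0197,  0.023 ,  0.0566],
       [-0.0255, -0.1361, -0.9904,  1.2894],
       [ 0.    ,  0.    ,  0.    ,  1.    ]])}
wrist {'camera_matrix': array([[407.422,   0.   , 319.016],
       [  0.   , 407.422, 240.97 ],
       [  0.   ,   0.   ,   1.   ]]), 'D': array([-0.0893,  0.    ,  0.    ,  0.    ,  0.    ]), 'hand_eye': array([[ 0.0006, -0.9543, -0.2987,  0.076 ],
       [ 1.    ,  0.0008, -0.0006,  0.0006],
       [ 0.0008, -0.2987,  0.9543, -0.1429],
       [ 0.    ,  0.    ,  0.    ,  1.    ]])}
0.15
```

View pics/top0.png

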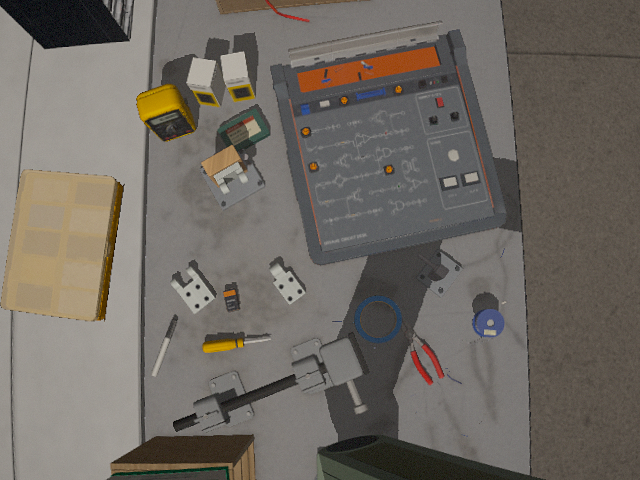

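View pics/scene0.png

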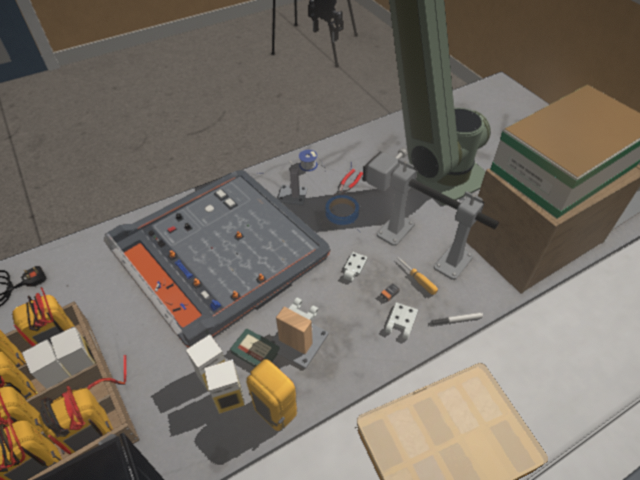

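View pics/wrist0.png

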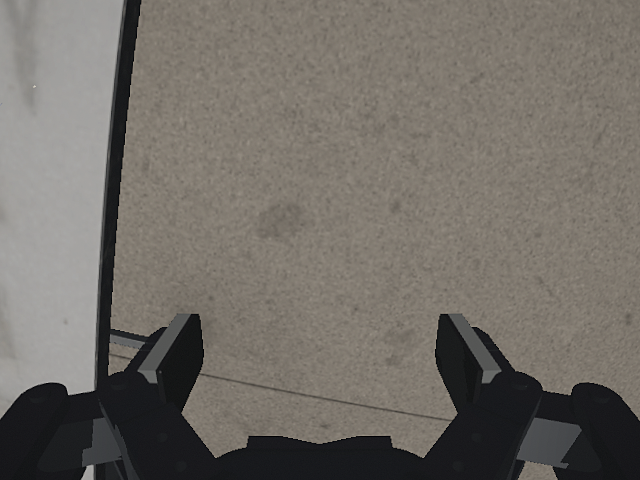

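The top view shows the leaf near (287,283), fork leaf (192,290), battery (232,297), tape (378,319), reel (488,322), jamb (233,180) and the gauge stand near (438,272). I'll crop these for detail.

```bash
cat > h.py <<'E'
import cv2,numpy as np
from scipy.spatial.transform import Rotation as R
np.set_printoptions(precision=4,suppress=True)
from bench import ctrl
def cam(n,st=None):
    p=ctrl.camera_params(n); K=np.array(p['camera_matrix']);D=np.array(p['D'])
    if 'pose' in p: T=np.array(p['pose'])
    else:
        st=st or ctrl.read_state(); B=np.eye(4); B[:3,:3]=R.from_quat(st['tcp_rot']).as_matrix(); B[:3,3]=st['tcp_pos']; T=B@np.array(p['hand_eye'])
    return K,D,T
def ray(C,px):
    K,D,T=C; u=cv2.undistortPoints(np.float64(px).reshape(-1,1,2),K,D).reshape(-1,2)
    d=np.c_[u,np.ones(len(u))]@T[:3,:3].T
    return T[:3,3],d
def plane(C,px,z):
    o,d=ray(C,px); return o+d*((z-o[2])/d[:,2])[:,None]
def proj(C,P):
    K,D,T=C; Ti=np.linalg.inv(T); r,_=cv2.Rodrigues(Ti[:3,:3]); return cv2.projectPoints(np.float64(P).reshape(-1,1,3),r,Ti[:3,3],K,D)[0].reshape(-1,2)
def tri(Cs,pxs):
    A=np.zeros((3,3));b=np.zeros(3);L=[]
    for C,p in zip(Cs,pxs):
        o,d=ray(C,p); d=d[0]/np.linalg.norm(d[0]); M=np.eye(3)-np.outer(d,d); A+=M;b+=M@o; L.append((M,o))
    X=np.linalg.solve(A,b); return X,[np.linalg.norm(M@(X-o)) for M,o in L]
def crop(f,x0,y0,x1,y1,s,out):
    im=cv2.imread(f)[y0:y1,x0:x1]; cv2.imwrite(out,cv2.resize(im,None,fx=s,fy=s,interpolation=cv2.INTER_CUBIC))
def snap(n,name):
    st=ctrl.read_state(); im=ctrl.grab_frame(n); im=cv2.cvtColor(im,cv2.COLOR_RGB2BGR); cv2.imwrite(f"pics/{name}.png",im); return st,im
E
python3 - <<'E'
from h import *
crop('pics/top0.png',160,130,310,330,4,'pics/c1.png') if 0 else None
crop('pics/top0.png',155,140,315,260,5,'pics/ct_jamb.png')
crop('pics/top0.png',155,240,315,330,5,'pics/ct_leaf.png')
crop('pics/top0.png',380,230,520,350,5,'pics/ct_gauge.png')
crop('pics/scene0.png',240,120,400,240,5,'pics/cs_gauge.png')
crop('pics/scene0.png',260,240,420,360,5,'pics/cs_jamb.png')
Ct=cam('top')
print(plane(Ct,[[287,283],[192,290],[232,297],[378,319],[488,322],[438,272],[233,180],[308,348]],0.0))
E
```

```text
[[ 0.4602  0.1609  0.    ]
 [ 0.4479  0.3697  0.    ]
 [ 0.4317  0.281   0.    ]
 [ 0.3793 -0.0335  0.    ]
 [ 0.3666 -0.2722  0.    ]
 [ 0.4776 -0.1666  0.    ]
 [ 0.6917  0.2798  0.    ]
 [ 0.3201  0.1175  0.    ]]
```

View pics/ct_jamb.png

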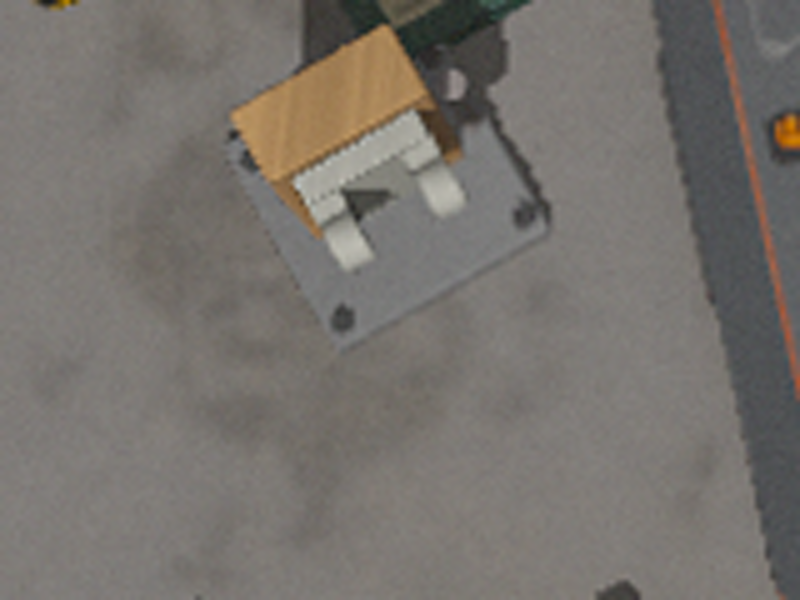

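View pics/ct_leaf.png

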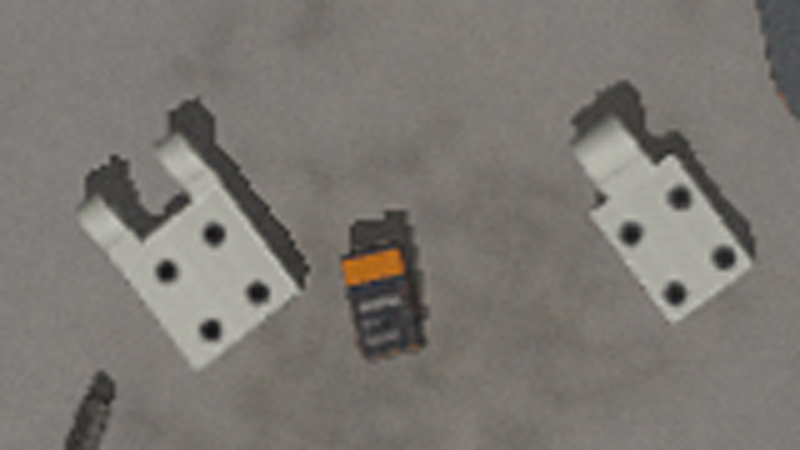

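View pics/ct_gauge.png

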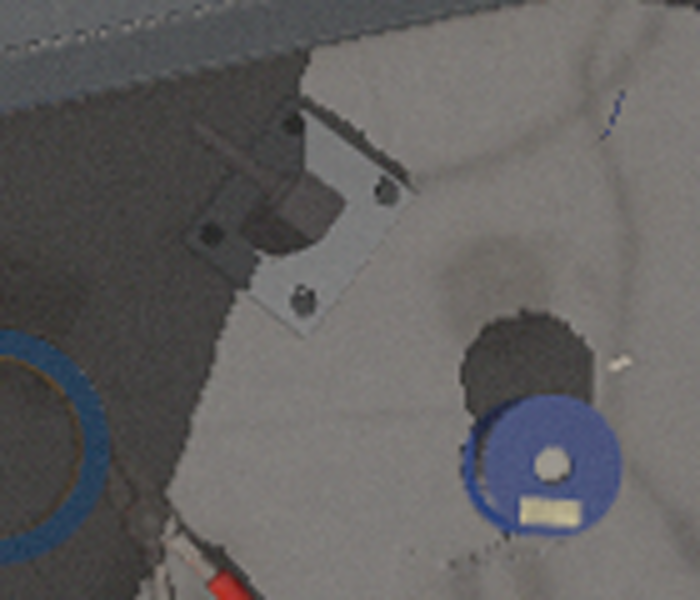

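View pics/cs_gauge.png

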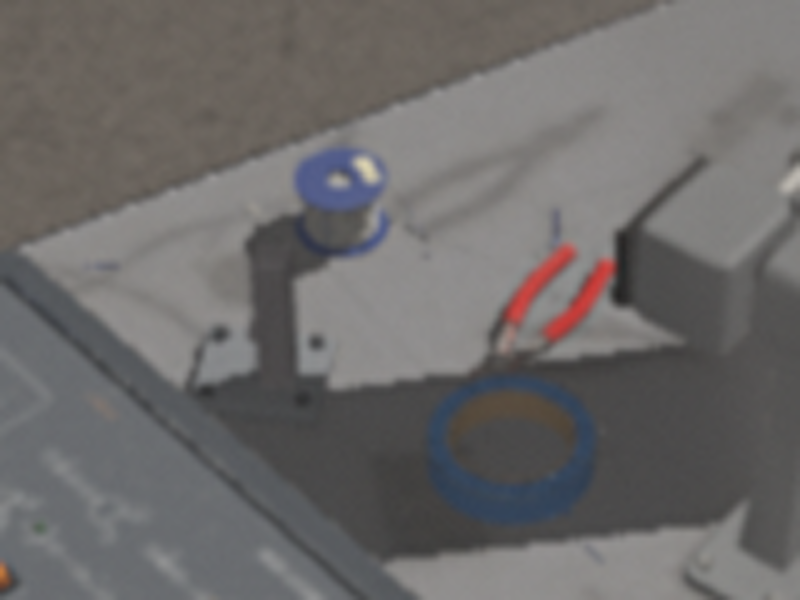

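View pics/cs_jamb.png

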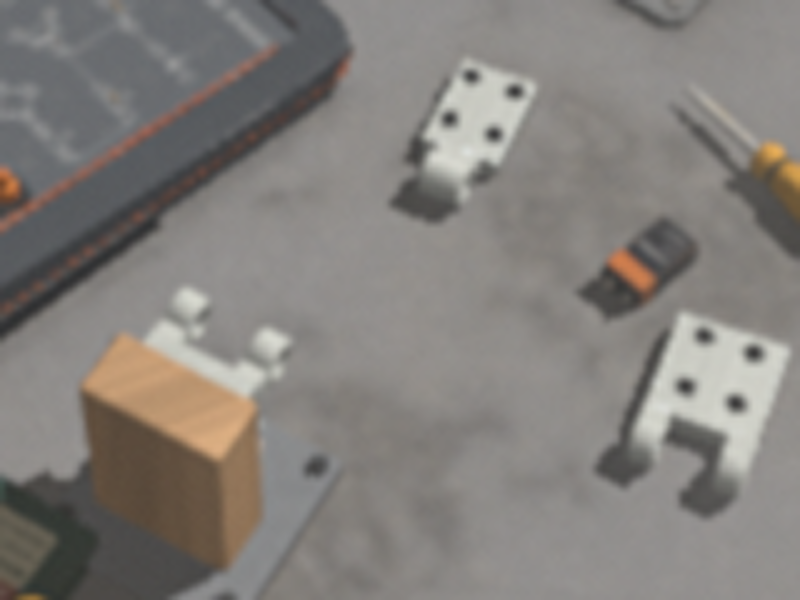

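Run:
```python
from h import *
Ct=cam('top');Cs=cam('scene')
h=np.array([[680,198],[631,233],[724,257],[675,293]])/5+[155,240]
P=plane(Ct,h,.014);print(P,P.mean(0))
d=(P[0]+P[1]-P[2]-P[3]);print(np.degrees(np.arctan2(d[1],d[0])))
print('rod end',tri([Ct,Cs],[[178,426],[494,225]]))
# gauge foot corners z=12mm
g=np.array([[300,100],[410,187],[305,335],[185,240]])/5+[380,230]
G=plane(Ct,g,.012);print(G); 
for i in range(4): print(np.linalg.norm(G[i]-G[i-1]))
d=G[0]-G[1]+G[3]-G[2]; ay=np.arctan2(d[1],d[0]); print('gauge y ang',np.degrees(ay))
ey=np.array([np.cos(ay),np.sin(ay),0]);ex=np.array([ey[1],-ey[0],0])
o=G.mean(0)-12e-3*ex+22e-3*ey; print('gauge origin',o)
for y in (0,.042): 
    X=o+ey*y; X[2]=.1; print(X,proj(Ct,X),(proj(Ct,X)-[380,230])*5,proj(Cs,X),(proj(Cs,X)-[240,120])*5)
# jamb
j=np.array([[340,350],[548,232]])/5+[155,140]
J=plane(Ct,j,.012);print(J,np.linalg.norm(J[0]-J[1]))
d=J[0]-J[1];ay=np.arctan2(d[1],d[0]);ey=np.array([np.cos(ay),np.sin(ay),0]);ex=np.array([ey[1],-ey[0],0])
o=J.mean(0)+15e-3*ex;print('jamb',o,'x ang',np.degrees(ay)-90)
for y in (-.022,.022):
    X=o+ey*y; X[2]=.112; print((proj(Ct,X)-[155,140])*5,(proj(Cs,X)-[260,240])*5)
```

```text
[[0.4664 0.1511 0.014 ]
 [0.4518 0.1723 0.014 ]
 [0.4409 0.1326 0.014 ]
 [0.4258 0.1537 0.014 ]] [0.4462 0.1524 0.014 ]
35.79035191935618
rod end (array([0.1882, 0.3466, 0.2027]), [np.float64(0.001522001016001909), np.float64(0.001522001016001972)])
[[ 0.5241 -0.1708  0.012 ]
 [ 0.4853 -0.2172  0.012 ]
 [ 0.4228 -0.169   0.012 ]
 [ 0.4647 -0.1187  0.012 ]]
0.07901047825515528
0.060432269099413884
0.07894748348661158
0.06545527708002333
gauge y ang 50.18331977505946
gauge origin [ 0.4791 -0.1443  0.012 ]
[ 0.4791 -0.1443  0.1   ] [[435.3572 267.1784]] [[276.7861 185.8918]] [[293.4361 177.8364]] [[267.1806 289.1819]]
[ 0.506  -0.1121  0.1   ] [[418.8669 254.1606]] [[194.3347 120.803 ]] [[290.4282 187.8414]] [[252.1412 339.2071]]
[[0.6217 0.2994 0.012 ]
 [0.6723 0.2075 0.012 ]] 0.10495000734848027
jamb [0.6601 0.2607 0.012 ] x ang 28.82288697114349
[[436.3842 182.1439]] [[191.4763 301.7024]]
[[342.325  235.4576]] [[271.3863 342.6103]]
```

Run:
```python
from h import *
crop('pics/top0.png',160,320,390,480,3.4,'pics/ct_v.png')
crop('pics/scene0.png',320,0,520,290,2,'pics/cs_v.png')
```

```text
(no output)
```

View pics/ct_v.png

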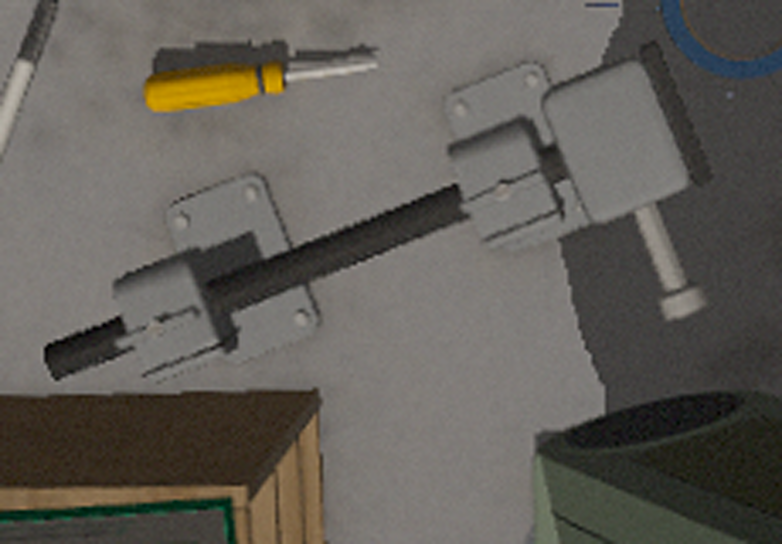

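View pics/cs_v.png

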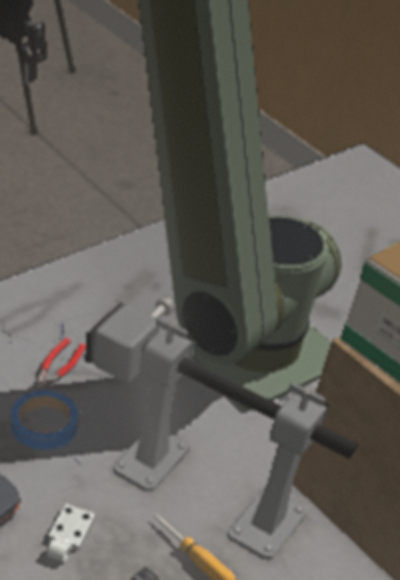

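Run:
```python
from h import *
Ct=cam('top');Cs=cam('scene')
c=np.array([[545,95],[640,62],[690,190],[605,222],[690,310]])/3.4+[160,320]
print(plane(Ct,c,.23))
# stereo attempts: handle end, block corner nearest
s=lambda *p:np.array(p)/2+[320,0]
t=lambda *p:np.array(p)/3.4+[160,320]
print('handle',tri([Ct,Cs],[t(685,300),s(170,300)]))
print('corner leaf-side', tri([Ct,Cs],[t(545,95),s(152,340)]))
print('corner front', tri([Ct,Cs],[t(640,62),s(118,345)]))
print('boss R', tri([Ct,Cs],[t(520,122),s(160,362)]), 'boss L',tri([Ct,Cs],[t(195,250),s(283,418)]))
```

```text
[[0.3289 0.085  0.23  ]
 [0.3451 0.0356 0.23  ]
 [0.2788 0.0112 0.23  ]
 [0.2632 0.0552 0.23  ]
 [0.2171 0.0123 0.23  ]]
handle (array([0.2162, 0.016 , 0.2071]), [np.float64(0.003550594030209628), np.float64(0.0035505940302097104)])
corner leaf-side (array([0.3185, 0.0933, 0.2427]), [np.float64(0.013941083260660889), np.float64(0.013941083260660861)])
corner front (array([0.3332, 0.0437, 0.2025]), [np.float64(0.014140605214143976), np.float64(0.014140605214143889)])
boss R (array([0.3059, 0.1054, 0.2078]), [np.float64(0.010370241844974341), np.float64(0.010370241844974398)]) boss L (array([0.2437, 0.2744, 0.2221]), [np.float64(0.006979310056410927), np.float64(0.006979310056410833)])
```

arm_command(
  moves=[
    [8.5,[2.6,-2.05,0],0],
    [8.5,[2.6,-2.05,0],0],
    [8.5,[2.6,-2.05,0],0],
    [8.5,[2.6,-2.05,0],0],
    [8.5,[2.6,-2.05,0],0],
    [8.5,[2.6,-2.05,0],0],
    [8.5,[2.6,-2.05,0],0],
    [8.5,[2.6,-2.05,0],0],
  ],
)

```text
t: 0.82
tcp_pos: [0.295, -0.3528, 0.2312]
tcp_rot: [0.994, 0.112, -0.0, -0.0]
wrist_force: [0.0, -0.6, 0.1]
finger_gap: 0.0854
```

arm_command(
  moves=[
    [8.5,[2.6,-2.05,0],0],
    [8.5,[2.6,-2.05,0],0],
    [8.5,[2.6,-2.05,0],0],
    [8.5,[2.6,-2.05,0],0],
    [8.5,[2.6,-2.05,0],0],
    [8.5,[2.6,-2.05,0],0],
    [8.5,[2.6,-2.05,0],0],
    [8.5,[0,0,0],0],
  ],
)

```text
t: 1.48
tcp_pos: [0.4426, -0.1701, 0.2311]
tcp_rot: [0.993, 0.115, 0.001, -0.001]
wrist_force: [0.6, -0.6, -0.8]
finger_gap: 0.0852
```

Run:
```python
from h import *
st,im=snap('wrist','w_g1'); print(st['t'],st['tcp_pos'],st['tcp_rot'],st['joints'],st['joint_velocities'])
np.save('w_g1.npy',np.r_[st['tcp_pos'],st['tcp_rot']])
snap('scene','s_g1')
```

```text
1.4833 [ 0.4426 -0.1701  0.2311] [ 0.9934  0.1146  0.001  -0.0009] [-0.3929  0.1603  1.7826  0.0027  1.1978  0.9473] [-0.0732 -0.0143  0.0268 -0.0711  0.0196 -0.0768]
```

View pics/w_g1.png

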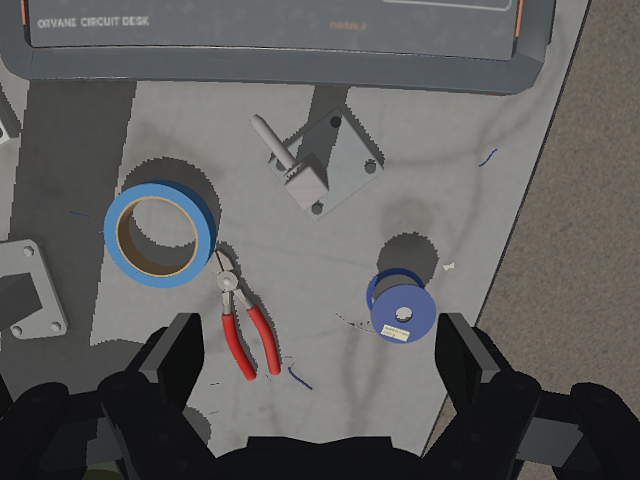

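View pics/s_g1.png

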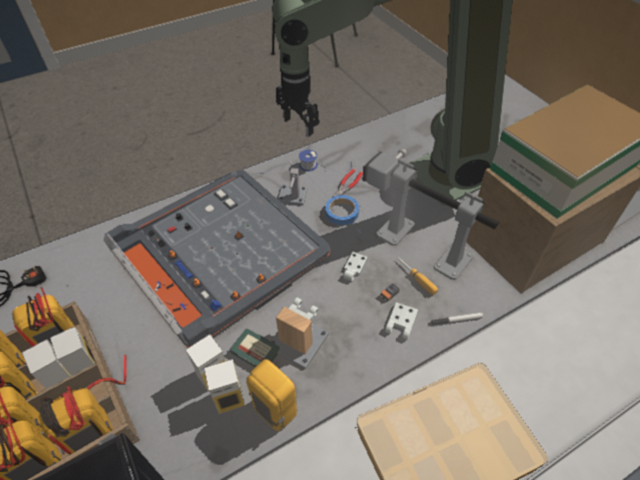

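The wrist view shows the gauge clearly: pin tip near (256,118), post top near (307,187), foot corners around (345,105), (383,170), (317,220). I'll crop it.

Run:
```python
from h import *
crop('pics/w_g1.png',235,90,395,225,5,'pics/cw_g1.png')
```

```text
(no output)
```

View pics/cw_g1.png

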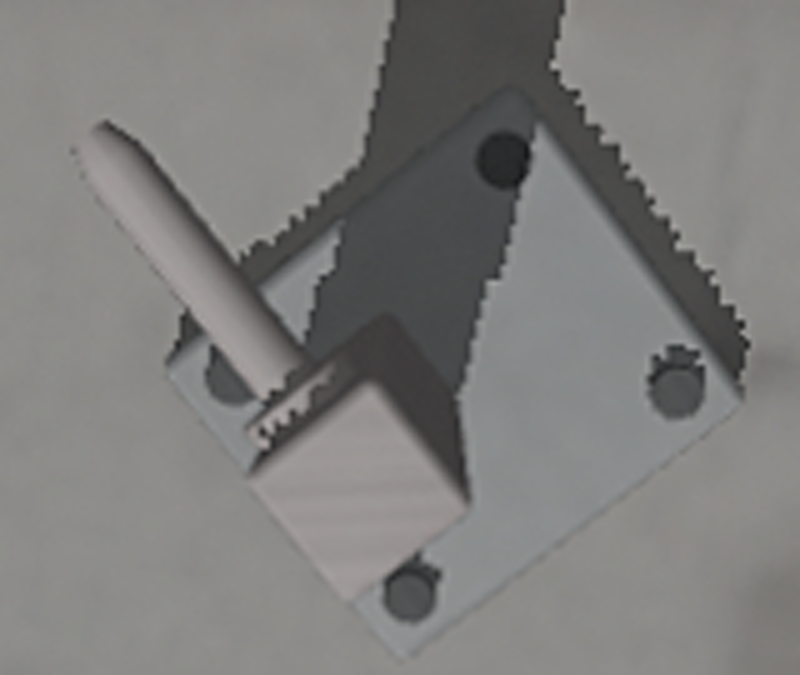

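Run:
```python
from h import *
C=cam('wrist',dict(zip(('tcp_pos','tcp_rot'),(np.load('w_g1.npy')[:3],np.load('w_g1.npy')[3:]))))
w=lambda p:np.array(p)/5+[235,90]
A=plane(C,w([[88,132],[282,372]]),.1);print(A,np.linalg.norm(A[0]-A[1]));d=A[0]-A[1];print('pin ang',np.degrees(np.arctan2(d[1],d[0])))
P=plane(C,w([[375,380],[468,500],[348,602],[247,475]]),.114);print(P);
for a in range(4):print(np.linalg.norm(P[a]-P[a-1]))
d=P[0]-P[1]+P[3]-P[2];a=np.arctan2(d[1],d[0]);print(np.degrees(a))
ey=np.array([np.cos(a),np.sin(a),0]);print('root from post',P.mean(0)+.015*ey)
F=plane(C,w([[515,90],[743,398],[405,660],[165,365]]),.012);print(F)
for i in range(4):print(np.linalg.norm(F[i]-F[i-1]))
d=F[0]-F[1]+F[3]-F[2];a=np.arctan2(d[1],d[0]);print(np.degrees(a))
ey=np.array([np.cos(a),np.sin(a),0]);ex=np.array([ey[1],-ey[0],0])
print('root from foot',F.mean(0)-.012*ex+.022*ey)
```

```text
[[ 0.5061 -0.1111  0.1   ]
 [ 0.4813 -0.1423  0.1   ]] 0.039837726746204866
pin ang 51.57635147348967
[[ 0.4848 -0.1546  0.114 ]
 [ 0.4726 -0.1697  0.114 ]
 [ 0.4559 -0.1576  0.114 ]
 [ 0.4692 -0.1413  0.114 ]]
0.02050805408181879
0.019453112648330325
0.020617079869914345
0.021084296842349706
50.77401219793839
root from post [ 0.4801 -0.1442  0.114 ]
[[ 0.526  -0.1672  0.012 ]
 [ 0.4844 -0.2191  0.012 ]
 [ 0.4239 -0.1717  0.012 ]
 [ 0.4666 -0.1182  0.012 ]]
0.0769951466081282
0.06660267310431806
0.07690710051998619
0.06842264461172506
51.309054496256955
root from foot [ 0.4796 -0.1444  0.012 ]
```

```bash
cat >> h.py <<'E'
def phi(st): 
    m=R.from_quat(st['tcp_rot']).as_matrix(); return np.degrees(np.arctan2(m[1,0],m[0,0]))
def rel(tgt,ph=None,st=None):
    "yaw first (tool z), then shift in the yawed frame"
    st=st or ctrl.read_state(); p0=phi(st); ph=p0 if ph is None else ph
    a=np.radians(ph); d=np.array(tgt)-st['tcp_pos']
    sh=np.array([d[0]*np.cos(a)+d[1]*np.sin(a), d[0]*np.sin(a)-d[1]*np.cos(a), -d[2]])*100
    print('tcp',st['tcp_pos'],'phi %.2f'%p0,'yaw %.2f'%(p0-ph),'shift cm',sh,'rows',np.linalg.norm(sh)/4.17, 'F',st['wrist_force'],'gap',st['finger_gap'],'t',st['t'])
E
python3 - <<'E'
from h import *
a=np.radians(35.8); e=np.array([np.cos(a),np.sin(a),0])
rel(np.array([.4462,.1524,.12])-.02*e,35.8)
E
```

```text
tcp [ 0.44  -0.173  0.231] phi 13.04 yaw -22.76 shift cm [ 17.5386 -26.0339  11.0953] rows 7.984112001629365 F [ 0.1673 -0.519  -0.3583] gap 0.08486088513384518 t 1.5833
```

arm_command(
  moves=[
    [8.5,[0,0,0],-5.7],
    [8.5,[0,0,0],-5.7],
    [8.5,[0,0,0],-5.7],
    [8.5,[0,0,0],-5.66],
    [8.5,[1.8,-2.9,0],0],
    [8.5,[2.0,-3.0,0],0],
    [8.5,[2.0,-3.0,0],0],
    [8.5,[2.0,-3.0,0],0],
  ],
)

```text
t: 2.25
tcp_pos: [0.4329, -0.0319, 0.2312]
tcp_rot: [0.953, 0.304, -0.0, 0.0]
wrist_force: [1.2, 0.3, -0.7]
finger_gap: 0.085
```

arm_command(
  moves=[
    [8.5,[2.0,-3.0,0],0],
    [8.5,[2.0,-3.0,1],0],
    [8.5,[2.0,-3.0,2],0],
    [8.5,[2.0,-3.0,2],0],
    [8.5,[1.7,-2.1,3],0],
    [8.5,[0,0,3.1],0],
    [8.5,[0,0,0],0],
    [8.5,[0,0,0],0],
  ],
)

```text
t: 2.92
tcp_pos: [0.4295, 0.1381, 0.1195]
tcp_rot: [0.952, 0.306, -0.002, 0.0]
wrist_force: [0.6, -0.3, -0.2]
finger_gap: 0.085
```

Run:
```python
from h import *
st,im=snap('wrist','w_l1'); print(st['t'],st['tcp_pos'],phi(st),st['joints'],st['joint_velocities'])
np.save('w_l1.npy',np.r_[st['tcp_pos'],st['tcp_rot']])
snap('scene','s_l1')
```

```text
2.9167 [0.4295 0.1381 0.1195] 35.59239023259475 [ 0.286   0.2389  1.998  -0.0007  0.9089  1.2361] [-0.0154 -0.038  -0.0577  0.0016 -0.0021  0.0038]
```

View pics/w_l1.png

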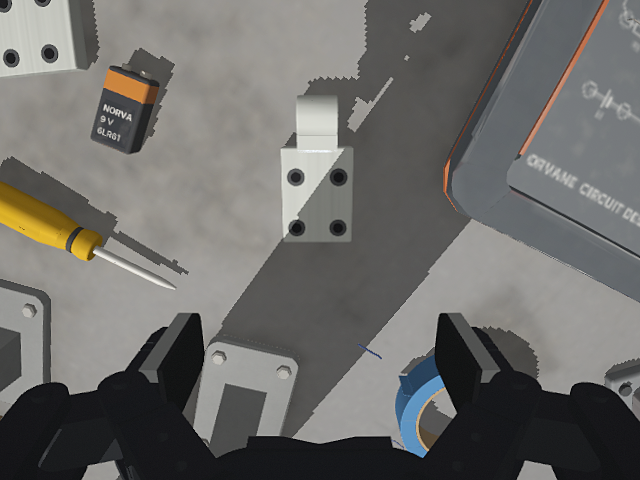

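View pics/s_l1.png

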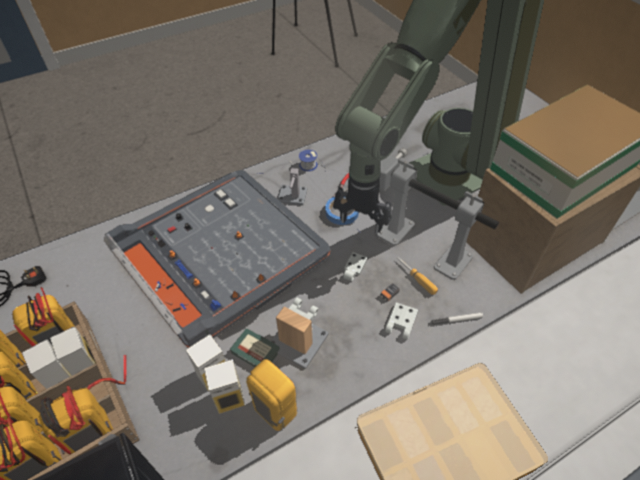

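Run:
```python
from h import *
crop('pics/w_l1.png',260,85,380,255,3.5,'pics/cw_l1.png')
im=cv2.imread('pics/w_l1.png'); g=cv2.cvtColor(im,cv2.COLOR_BGR2GRAY)
sub=g[140:250,275:360]; m=(sub<70).astype(np.uint8)
n,l,s,c=cv2.connectedComponentsWithStats(m)
H=[c[i]+[275,140] for i in range(1,n) if 40<s[i,4]<400 ]; print([(h,) for h in H],s[1:,4])
a=np.load('w_l1.npy');C=cam('wrist',{'tcp_pos':a[:3],'tcp_rot':a[3:]})
P=plane(C,H,.014);print(P,P.mean(0))
```

```text
[(array([338.1552, 176.8448]),), (array([295.4286, 176.9762]),), (array([297.2753, 228.0955]),), (array([337.4929, 227.4123]),)] [  5   1 232  84 178 211]
[[0.4679 0.151  0.014 ]
 [0.4526 0.1721 0.014 ]
 [0.4266 0.1527 0.014 ]
 [0.4418 0.1323 0.014 ]] [0.4472 0.1521 0.014 ]
```

View pics/cw_l1.png

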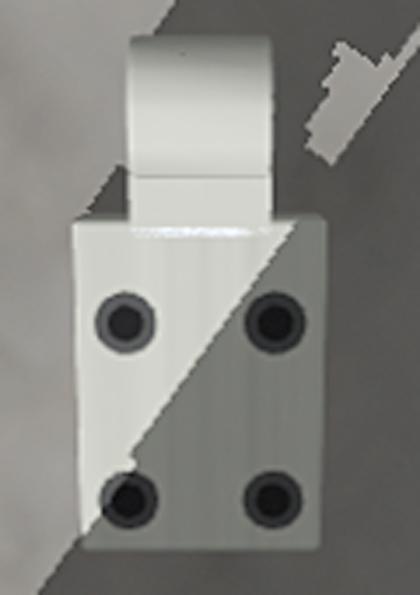

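Run:
```python
from h import *
a=np.load('w_l1.npy');C=cam('wrist',{'tcp_pos':a[:3],'tcp_rot':a[3:]})
w=lambda p:np.array(p)/3.5+[260,85]
P=plane(C,w([[74,220],[327,217],[320,548],[82,548]]),.014);print(P,P.mean(0))
for i in range(4):print(np.linalg.norm(P[i]-P[i-1]))
d=P[0]+P[1]-P[2]-P[3];print(np.degrees(np.arctan2(d[1],d[0])))
H=plane(C,[[338.15,176.85],[295.7,177],[297,228],[337.5,227.4]],.014)
d=H[0]+H[1]-H[2]-H[3];print('holes',np.degrees(np.arctan2(d[1],d[0])))
K=plane(C,w([[130,40],[273,40],[273,175],[129,175]]),.012);print(K,K.mean(0))
K=plane(C,w([[130,105],[273,105]]),.024);print(K,K.mean(0))
c=P.mean(0); 
ang=np.radians(36.2); print('bore pred',c+.048*np.array([np.cos(ang),np.sin(ang),0]))
rel([c[0],c[1],.06],36.2)
```

```text
[[0.462  0.1891 0.014 ]
 [0.4876 0.1542 0.014 ]
 [0.4395 0.1195 0.014 ]
 [0.4141 0.1549 0.014 ]] [0.4508 0.1544 0.014 ]
0.05888856408581985
0.04326158859153562
0.059370333456119306
0.04348170266923777
35.65341012624477
holes 35.906087704782074
[[0.4918 0.1983 0.012 ]
 [0.5058 0.1789 0.012 ]
 [0.4879 0.1657 0.012 ]
 [0.4735 0.1858 0.012 ]] [0.4898 0.1822 0.012 ]
[[0.4836 0.1918 0.024 ]
 [0.497  0.1731 0.024 ]] [0.4903 0.1824 0.024 ]
bore pred [0.4895 0.1828 0.014 ]
tcp [0.4317 0.1384 0.1218] phi 35.53 yaw -0.67 shift cm [ 2.4866 -0.1591  6.1752] rows 1.5968831951632148 F [ 0.8444 -0.6365 -0.1558] gap 0.0848771305815229 t 3.0167
```

arm_command(
  moves=[
    [8.5,[1.2,-0.07,2.0],-0.25],
    [8.5,[1.28,-0.08,2.0],0],
    [8.5,[0,0,2.0],0],
    [8.5,[0,0,1.5],0],
    [8.5,[0,0,1.0],0],
    [8.5,[0,0,1.0],0],
    [8.5,[0,0,0.5],0],
    [8.5,[0,0,0],0],
  ],
)

```text
t: 3.68
tcp_pos: [0.4506, 0.1544, 0.0209]
tcp_rot: [0.952, 0.307, 0.001, 0.0]
wrist_force: [0.4, -0.3, 0.4]
finger_gap: 0.0849
```

Run:
```python
from h import *
st,im=snap('wrist','w_l2'); print(st['joint_velocities'])
a=np.r_[st['tcp_pos'],st['tcp_rot']]
rel([.4508,.1544,.002],35.8)
C=cam('wrist',st)
P=np.array([[.462,.1891,.014],[.4876,.1542,.014],[.4395,.1195,.014],[.4141,.1549,.014]])
print(proj(C,P))
```

```text
[ 0.0072 -0.0138 -0.0084  0.0006  0.0144 -0.0008]
tcp [0.4508 0.1546 0.0213] phi 35.81 yaw 0.01 shift cm [-0.0166  0.0146  1.9299] rows 0.4628315295587092 F [ 0.4426 -0.0393  0.5074] gap 0.08481682324247591 t 3.7333
[[262.2957 239.4377]
 [374.6143 238.6387]
 [368.4924 369.8547]
 [267.7215 369.573 ]]
```

View pics/w_l2.png

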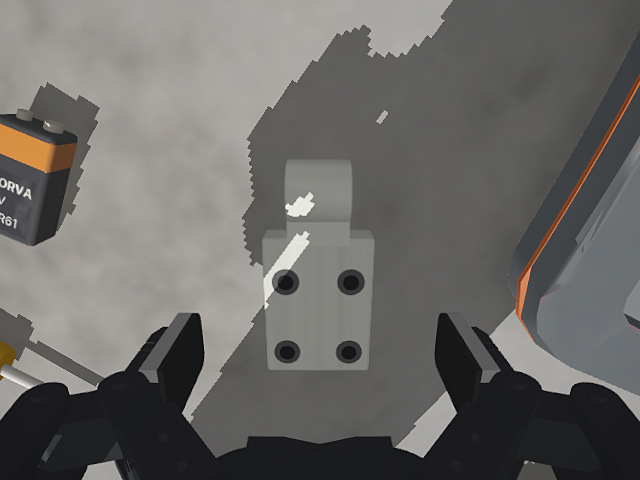

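Plate corners sit at (263,237), (374,237), (369,369), (267,369), within about 2 px of the prediction. Descend and close.

arm_command(
  moves=[
    [8.5,[0,0,0.8],0],
    [8.5,[0,0,0.6],0],
    [8.5,[0,0,0.4],0],
    [8.5,[0,0,0.1],0],
    [8.5,[0,0,0],0],
    [6,[0,0,0],0],
    [5,[0,0,0],0],
    [4.6,[0,0,0],0],
  ],
)

```text
t: 4.4
tcp_pos: [0.4499, 0.1552, 0.0014]
tcp_rot: [0.951, 0.308, 0.0, 0.0]
wrist_force: [-0.6, -0.8, 0.5]
finger_gap: 0.051
```

arm_command(
  moves=[
    [3.5,[0,0,0],0],
    [3.0,[0,0,0],0],
    [2.5,[0,0,0],0],
    [2,[0,0,0],0],
    [2,[0,0,0],0],
    [2,[0,0,0],0],
    [2,[0,0,0],0],
    [2,[0,0,0],0],
  ],
)

```text
t: 5.07
tcp_pos: [0.4501, 0.1553, 0.0018]
tcp_rot: [0.951, 0.308, 0.0, 0.0]
wrist_force: [-1.4, 0.3, 6.0]
finger_gap: 0.0428
```

Run:
```python
from h import *
st,im=snap('wrist','w_l3'); print(st['tcp_pos'],phi(st),st['wrist_force'],st['moment'],st['finger_gap'],R.from_quat(st['tcp_rot']).as_matrix()[:,2])
```

```text
[0.4501 0.1553 0.0018] 35.89108219802706 [-1.4284  0.3247  6.0385] [0.0177 0.1757 0.0101] 0.042755756005395 [ 0.0009  0.0003 -1.    ]
```

View pics/w_l3.png

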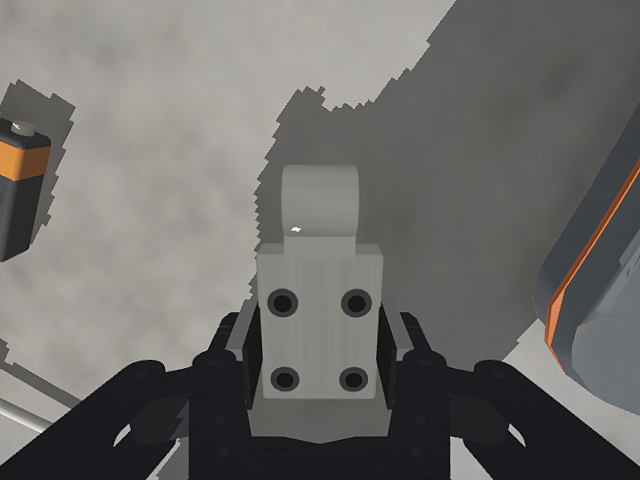

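arm_command(
  moves=[
    [2,[0,0,-0.5],0],
    [2,[0,0,-1.5],0],
    [2,[0,0,-3.5],0],
    [2,[0,0,-4],0],
    [2,[0,0,-4],0],
    [2,[0,0,-3.5],0],
    [2,[0,0,0],0],
    [2,[0,0,0],0],
  ],
)

```text
t: 5.78
tcp_pos: [0.4507, 0.1554, 0.1732]
tcp_rot: [0.951, 0.308, 0.002, 0.0]
wrist_force: [0.1, -0.2, -2.0]
finger_gap: 0.0421
```

Run:
```python
from h import *
st,im=snap('wrist','w_l4'); print(st['tcp_pos'],phi(st),st['wrist_force'],st['moment'],st['finger_gap'],R.from_quat(st['tcp_rot']).as_matrix()[:,2])
crop('pics/w_l4.png',220,140,420,450,1.9,'pics/cw_l4.png')
crop('pics/w_l4.png',250,150,390,260,5.5,'pics/cw_l4b.png')
```

```text
[0.4507 0.1554 0.1732] 35.8902763624531 [ 0.062  -0.2204 -2.008 ] [-0.0433  0.0243  0.0591] 0.042137239157807385 [ 0.0045  0.0013 -1.    ]
```

View pics/w_l4.png

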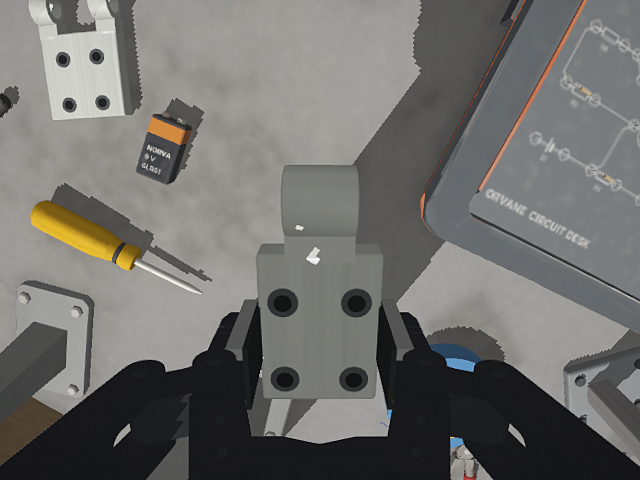

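View pics/cw_l4b.png

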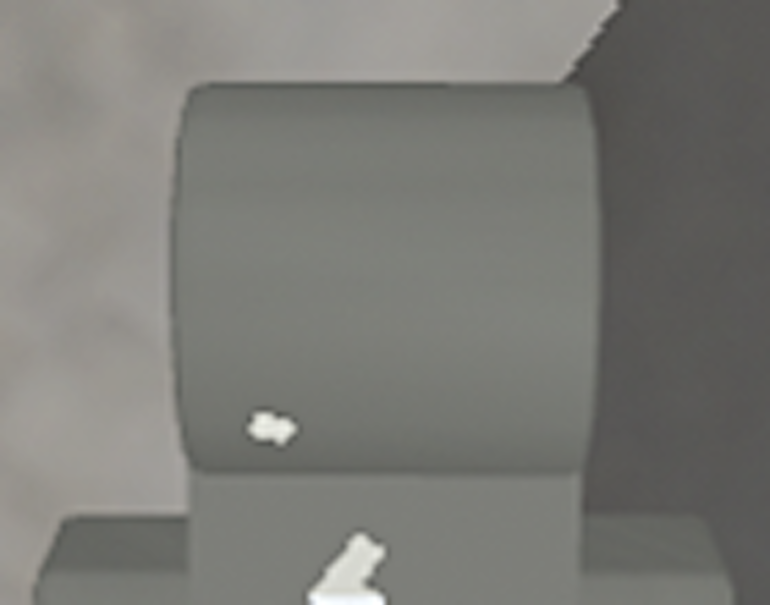

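Run:
```python
from h import *
p=ctrl.camera_params('wrist');C=(np.array(p['camera_matrix']),np.array(p['D']),np.array(p['hand_eye']))
b=lambda q:np.array(q)/5.5+[250,150]
print('knuckle crest ends',plane(C,b([[172,300],[600,300]]),-.0222))
print('plate front edge z14',plane(C,np.vstack([b([[40,590],[735,590]]),[[263,398],[377,398]]]),-.0122))
# silhouette front tangent check: angle
x=np.array([[.048+.012*np.cos(t),0,-.0102-.012*np.sin(t)] for t in np.linspace(0,np.pi,19)])
print(proj(C,x)[:,1].min(), 'meas', 150+84/5.5)
print(proj(C,[[.03,.022,-.0122],[.03,-.022,-.0122],[-.03,.022,-.0122],[-.03,-.022,-.0122]]))
```

```text
knuckle crest ends [[ 0.0496 -0.0111 -0.0222]
 [ 0.0496  0.0125 -0.0222]]
plate front edge z14 [[ 0.0291 -0.0207 -0.0122]
 [ 0.0291  0.0224 -0.0122]
 [-0.0291 -0.0214 -0.0122]
 [-0.0291  0.0229 -0.0122]]
165.02062480623806 meas 165.27272727272728
[[382.6372 254.761 ]
 [253.3731 254.6481]
 [374.4901 399.9902]
 [261.5793 399.8532]]
```

Run:
```python
from h import *
def L(n): a=np.load(n); return cam('wrist',{'tcp_pos':a[:3],'tcp_rot':a[3:]})
C1=L('w_l1.npy');C2=cam('wrist');Cg=L('w_g1.npy')
print(tri([C1,Cg],[[528,158],[39,22]]))
print(tri([C1,C2,Cg],[[528,158],[487,195],[39,22]]))
print(plane(Cg,[[30,50],[510,65],[520,95],[30,80]],.06))
R0=np.array([.480,-.144]);a=np.radians(51.3);ey=np.array([np.cos(a),np.sin(a)]);ex=np.array([ey[1],-ey[0]])
for k in (.075,.066,.054,.012):
    b=R0+ey*k; ty=-ey; t=b-.048*ex-.0007*ty; print(k,b,t)
t=R0+ey*.070-.048*ex+.0007*ey
rel([t[0],t[1],.19],-38.7)
```

```text
(array([0.5402, 0.0777, 0.0442]), [np.float64(0.0004956723876053045), np.float64(0.0004956723876055563)])
(array([0.5388, 0.0773, 0.0449]), [np.float64(0.0010652070598516149), np.float64(0.0027134259529827337), np.float64(0.0018486581707015716)])
[[ 0.5183  0.072   0.06  ]
 [ 0.5855 -0.2811  0.06  ]
 [ 0.5672 -0.2956  0.06  ]
 [ 0.4962  0.0701  0.06  ]]
0.075 [ 0.5269 -0.0855] [ 0.4899 -0.0549]
0.066 [ 0.5213 -0.0925] [ 0.4842 -0.0619]
0.054 [ 0.5138 -0.1019] [ 0.4767 -0.0713]
0.012 [ 0.4875 -0.1346] [ 0.4505 -0.1041]
tcp [0.4493 0.155  0.1713] phi 35.89 yaw 74.59 shift cm [16.2872 14.3454 -1.866 ] rows 5.224007763911501 F [-1.3742  1.0051 -2.1518] gap 0.042564315183689576 t 5.8333
```

arm_command(
  moves=[
    [2,[0,0,0],6.8],
    [2,[0,0,0],6.8],
    [2,[0,0,0],6.8],
    [2,[0,0,0],6.8],
    [2,[0,0,0],6.8],
    [2,[0,0,0],6.8],
    [2,[0,0,0],6.8],
    [2,[0,0,0],6.8],
  ],
)

```text
t: 6.5
tcp_pos: [0.4482, 0.1546, 0.1688]
tcp_rot: [0.986, -0.164, -0.002, 0.001]
wrist_force: [-0.0, 1.0, -1.4]
finger_gap: 0.0422
```

arm_command(
  moves=[
    [2,[0,0,0],6.8],
    [2,[0,0,0],6.8],
    [2,[0,0,0],6.6],
    [2,[2.5,2.2,0],0],
    [2,[2.8,2.4,0],0],
    [2,[2.8,2.4,0],0],
    [2,[2.8,2.4,0],0],
    [2,[2.8,2.4,0],0],
  ],
)

```text
t: 7.17
tcp_pos: [0.4814, -0.0241, 0.1689]
tcp_rot: [0.944, -0.331, -0.002, 0.001]
wrist_force: [1.7, 0.3, -1.8]
finger_gap: 0.0424
```

Run:
```python
from h import *
rel([.4867,-.0588,.17],-38.7)
```

```text
tcp [ 0.4814 -0.0241  0.1689] phi -38.68 yaw 0.02 shift cm [ 2.5891  2.376  -0.1051] rows 0.8430858732724364 F [ 1.6722  0.2852 -1.8356] gap 0.042371845019258024 t 7.1667
```

arm_command(
  moves=[
    [2,[1.2,1.0,1],0],
    [2,[0.6,0.5,2],0],
    [2,[0,0,1],0],
    [2,[0,0,0.5],0],
    [2,[0,0,0],0],
    [2,[0,0,0],0],
    [2,[0,0,0],0],
    [2,[0,0,0],0],
  ],
)

```text
t: 7.83
tcp_pos: [0.488, -0.045, 0.127]
tcp_rot: [0.944, -0.331, 0.001, -0.0]
wrist_force: [0.3, -0.3, -1.0]
finger_gap: 0.0421
```

Run:
```python
from h import *
st,im=snap('wrist','w_p1')
print(st['joint_velocities'])
rel([.4867,-.0588,.12],-38.7,st)
np.save('w_p1.npy',np.r_[st['tcp_pos'],st['tcp_rot']])
```

```text
[-0.0028 -0.001   0.0002 -0.0006 -0.0009 -0.0002]
tcp [ 0.488 -0.045  0.127] phi -38.64 yaw 0.06 shift cm [0.7636 1.1614 0.7002] rows 0.37321787100785836 F [ 0.2675 -0.2872 -1.0479] gap 0.042060569173806996 t 7.8333
```

View pics/w_p1.png

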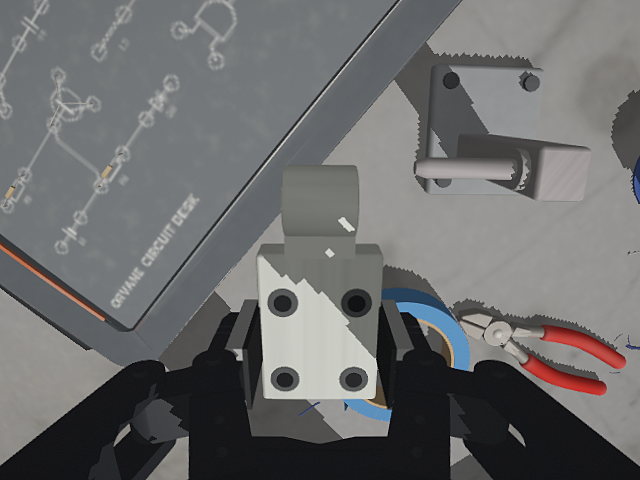

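Run:
```python
from h import *
crop('pics/w_p1.png',400,120,600,220,4,'pics/cw_p1.png')
```

```text
(no output)
```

View pics/cw_p1.png

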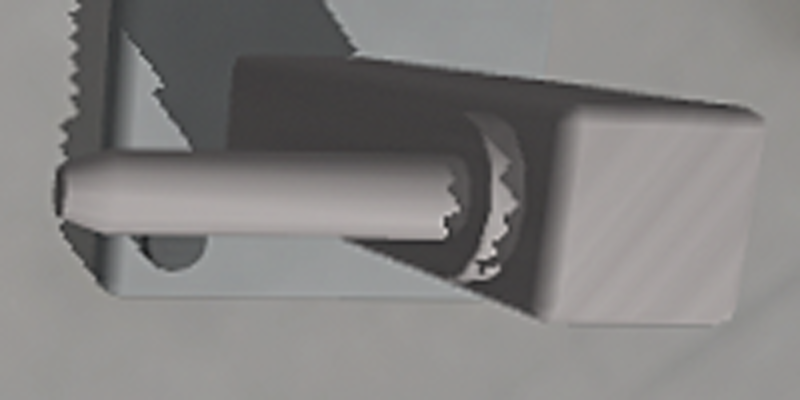

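Run:
```python
from h import *
a=np.load('w_p1.npy');C=cam('wrist',{'tcp_pos':a[:3],'tcp_rot':a[3:]})
w=lambda p:np.array(p)/4+[400,120]
P=plane(C,w([[60,190],[112,193],[440,196],[475,197]]),.1);print(P)
for X in P: print(np.linalg.norm(X-P[0]))
d=P[1]-P[2];print(np.degrees(np.arctan2(d[1],d[0])),'phi',phi({'tcp_rot':a[3:]}))
T=plane(C,w([[572,108],[757,118],[735,322],[548,320]]),.114);print(T, T.mean(0))
for i in range(4): print(np.linalg.norm(T[i]-T[i-1]))
an=np.radians(51.2);ey=np.array([np.cos(an),np.sin(an)]);print('root by post',T.mean(0)[:2]+.015*ey,'tip',T.mean(0)[:2]+.057*ey)
# stereo of tip with w_g1
g=np.load('w_g1.npy');Cg=cam('wrist',{'tcp_pos':g[:3],'tcp_rot':g[3:]})
print(tri([C,Cg],[w([60,190]),np.array([88,132])/5+[235,90]]))
```

```text
[[ 0.506  -0.1113  0.1   ]
 [ 0.5023 -0.1154  0.1   ]
 [ 0.4804 -0.1431  0.1   ]
 [ 0.4779 -0.1461  0.1   ]]
0.0
0.0055091568568998404
0.040853701584059994
0.04473704243346686
51.59639500980513 phi -38.64153862031425
[[ 0.485  -0.154   0.114 ]
 [ 0.4725 -0.169   0.114 ]
 [ 0.4558 -0.1573  0.114 ]
 [ 0.4683 -0.1415  0.114 ]] [ 0.4704 -0.1555  0.114 ]
0.020872735290458102
0.01950374640189296
0.020441281039692855
0.020196161274261538
root by post [ 0.4798 -0.1438] tip [ 0.5061 -0.111 ]
(array([ 0.5065, -0.1112,  0.1014]), [np.float64(0.00020051402503483767), np.float64(0.00020051402503477636)])
```

arm_command(
  moves=[
    [2,[0.4,0,1],0],
    [2,[0.33,0,1.2],0],
    [2,[0,0.5,1.0],0],
    [2,[0,0.5,0.5],0],
    [2,[0,0.5,0],0],
    [2,[0,0,0],0],
    [2,[0,0,0],0],
    [2,[0,0,0],0],
  ],
)

```text
t: 8.55
tcp_pos: [0.4845, -0.062, 0.0899]
tcp_rot: [0.943, -0.332, 0.001, -0.0]
wrist_force: [-0.5, -0.3, -1.5]
finger_gap: 0.0424
```

```bash
cat >> h.py <<'E'
def gz():
    st=ctrl.read_state(); p=st['tcp_pos']; an=np.radians(51.4);ey=np.array([np.cos(an),np.sin(an)]);ex=np.array([ey[1],-ey[0]])
    print('x err mm %.2f  y to home mm %.2f  z err %.2f phi %.2f'%(1e3*(p[:2]@ex-.4168),1e3*(p[:2]@ey-.1996),1e3*(p[2]-.0898),phi(st)),'F',st['wrist_force'],'M',st['moment'],'v',np.abs(st['joint_velocities']).max(),'t',st['t'])
E
python3 - <<'E'
from h import *
gz()
st,im=snap('wrist','w_p2'); gz()
E
```

```text
x err mm 0.48  y to home mm 54.21  z err 0.10 phi -38.72 F [-0.4778 -0.3214 -1.5047] M [ 0.0088  0.0255 -0.0124] v 0.0037033640841076408 t 8.55
x err mm 0.39  y to home mm 54.27  z err 0.08 phi -38.71 F [ 0.1782  0.4975 -1.7095] M [0.0001 0.0274 0.0387] v 0.0032774095945082484 t 8.6
```

View pics/w_p2.png

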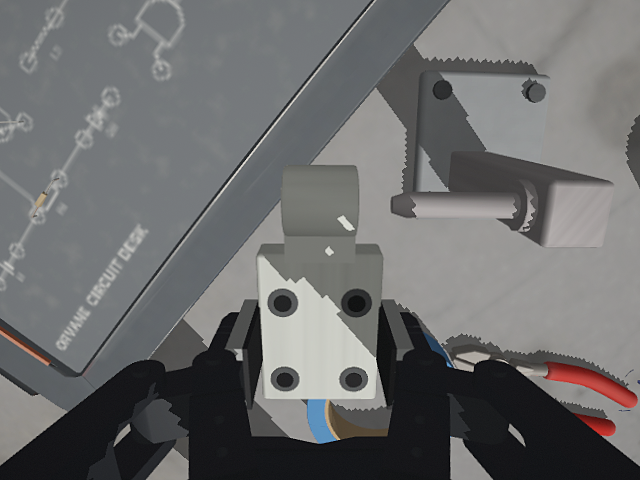

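Run:
```python
from h import *
p=ctrl.camera_params('wrist');C=(np.array(p['camera_matrix']),np.array(p['D']),np.array(p['hand_eye']))
print(proj(C,[[.048,.0265,-.0102],[.048,.06,-.0102]]))
im=cv2.imread('pics/w_p2.png');g=cv2.cvtColor(im,cv2.COLOR_BGR2GRAY)
for c in (405,420,440,480,505): print(c,g[185:226,c])
```

```text
[[396.7248 203.6751]
 [494.8384 204.2687]]
405 [ 81  81  82  81  81  81  81  78  77  81  84  86  86  88  89  91  91  92
  90  90  90  89  89  86  87  85  84  84  83  79  74  65 104 147 151 150
 149 149 150 150 150]
420 [133 134 135 137 139 140 122  68  77  82  89  99 108 118 125 134 141 146
 150 156 160 165 170 173 173 172 171 171 171 171 167 162 152 143 149 149
 150 151 150 151 152]
440 [152 152 152 152 154 157 139  63  77  81  88  94 104 114 121 131 137 143
 147 152 156 160 165 169 171 173 172 172 172 172 168 164 156 145 147 148
 149 149 149 148 149]
480 [ 63  63  63  63  64  64  65  72  77  79  82  90  97 105 113 121 128 134
 139 144 147 150 157 162 164 168 170 172 172 172 169 164 159 156 155 152
 152 152 153 152 153]
505 [ 64  64  64  64  64  64  61  68  75  77  80  87  96 101 107 114 122 128
 134 138 142 146 152 157 159 162 165 168 169 172 170 166 168 110  54  63
  65  66  69 107 159]
```

arm_command(
  moves=[
    [2,[-0.04,0.5,0],0],
    [2,[0,0.7,0],0],
    [2,[0,0.7,0],0],
    [2,[0,0.7,0],0],
    [2,[0,0.7,0],0],
    [2,[0,0.5,0],0],
    [2,[0,0,0],0],
    [2,[0,0,0],0],
  ],
)

```text
t: 9.27
tcp_pos: [0.4596, -0.0916, 0.0894]
tcp_rot: [0.943, -0.332, 0.0, -0.0]
wrist_force: [-0.4, 0.6, -1.2]
finger_gap: 0.0423
```

Run:
```python
from h import *
gz()
st,im=snap('wrist','w_p3'); gz()
```

```text
x err mm -0.41  y to home mm 15.56  z err -0.44 phi -38.76 F [-0.3809  0.5885 -1.1777] M [-0.0018 -0.0144 -0.033 ] v 0.010603835737619369 t 9.2667
x err mm -0.32  y to home mm 15.88  z err -0.41 phi -38.74 F [ 0.5934  0.4904 -1.0755] M [ 0.0431 -0.0319 -0.0099] v 0.0070568832113323664 t 9.3167
```

View pics/w_p3.png

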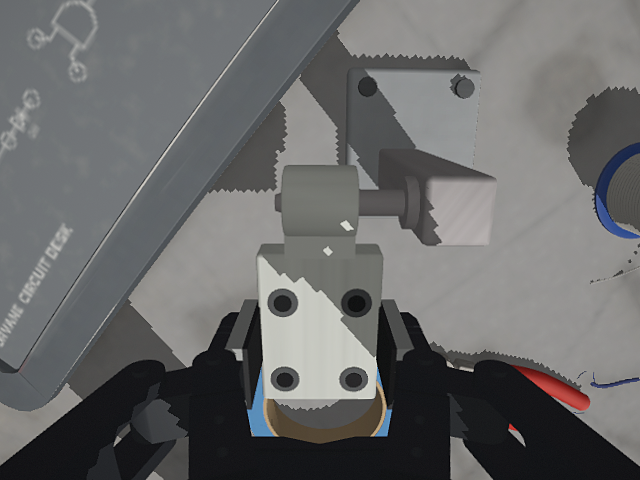

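The pin is through the bore: its tip shows at the left side near (277,203) and there is no contact force. Continue to the shoulder.

arm_command(
  moves=[
    [2,[0.02,0.4,-0.03],0],
    [2,[0,0.4,0],0],
    [2,[0,0.4,0],0],
    [2,[0,0.2,0],0],
    [2,[0,0,0],0],
    [2,[0,0.1,0],0],
    [2,[0,0.1,0],0],
    [2,[0,0,0],0],
  ],
)

```text
t: 9.98
tcp_pos: [0.4502, -0.1037, 0.0897]
tcp_rot: [0.943, -0.331, 0.0, -0.0]
wrist_force: [0.5, 0.5, -1.5]
finger_gap: 0.0423
```

Run:
```python
from h import *
gz()
st,im=snap('wrist','w_p4'); gz()
crop('pics/w_p4.png',250,140,450,270,4,'pics/cw_p4.png')
```

```text
x err mm -0.25  y to home mm 0.23  z err -0.15 phi -38.71 F [ 0.5279  0.5067 -1.5257] M [ 0.1808 -0.1429  0.0478] v 0.004435524244552059 t 9.9833
x err mm -0.27  y to home mm 0.23  z err -0.12 phi -38.71 F [ 1.613   1.3955 -1.6883] M [ 0.2807 -0.1475  0.0879] v 0.002436984959877761 t 10.0333
```

View pics/cw_p4.png

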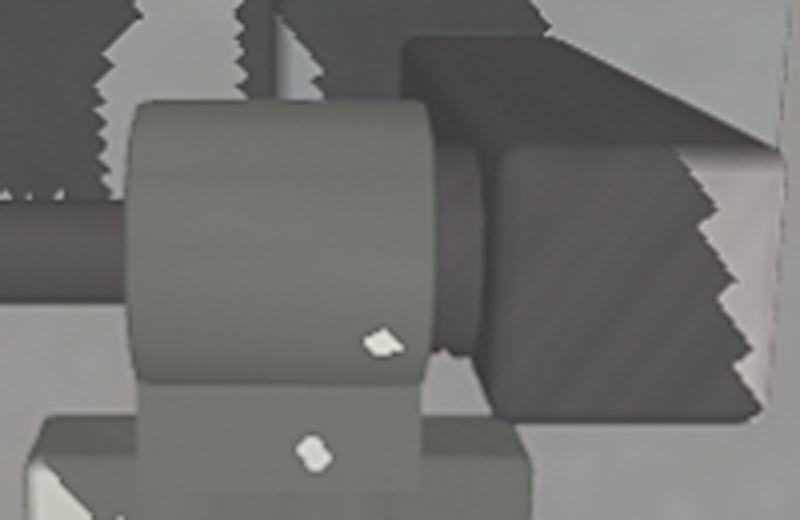

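arm_command(
  moves=[
    [2,[0,0.05,0],0],
    [2,[0,0,0],0],
    [2,[0,0.05,0],0],
    [2,[0,0,0],0],
    [2,[0,0,0],0],
    [2,[0,0,0],0],
    [2,[0,0,0],0],
    [2,[0,0,0],0],
  ],
)

```text
t: 10.7
tcp_pos: [0.4501, -0.1038, 0.0897]
tcp_rot: [0.943, -0.331, 0.001, -0.001]
wrist_force: [2.4, 6.8, -1.3]
finger_gap: 0.0417
```

Run:
```python
from h import *
gz()
```

```text
x err mm -0.29  y to home mm 0.07  z err -0.10 phi -38.71 F [ 2.3536  6.7586 -1.3441] M [ 1.0008 -0.4627  0.2504] v 0.002013043001163779 t 10.7
```

Contact force is 6.7 N along the pin at the expected home position, so the knuckle is fully home. Draw it off.

arm_command(
  moves=[
    [2,[0,-0.2,0],0],
    [2,[0,-0.6,0],0],
    [2,[0,-0.8,0],0],
    [2,[0,-0.8,0],0],
    [2,[0,-0.8,0],0],
    [2,[0,-0.8,0],0],
    [2,[0,-0.8,0],0],
    [2,[0,-0.8,0],0],
  ],
)

```text
t: 11.37
tcp_pos: [0.4849, -0.0602, 0.0896]
tcp_rot: [0.944, -0.331, -0.0, 0.0]
wrist_force: [-0.5, -0.1, -1.1]
finger_gap: 0.0424
```

arm_command(
  moves=[
    [2,[0,-0.6,0],0],
    [2,[0,-0.6,0],0],
    [2,[0,0,-2],0],
    [2,[0,0,-3],0],
    [2,[0,0,-3],0],
    [2,[0,0,-2],0],
    [2,[0,0,0],0],
    [2,[0,0,0],0],
  ],
)

```text
t: 12.03
tcp_pos: [0.4923, -0.0515, 0.1903]
tcp_rot: [0.943, -0.331, 0.001, -0.0]
wrist_force: [0.3, -0.3, -2.9]
finger_gap: 0.0425
```

Run:
```python
from h import *
gz()
st,im=snap('wrist','w_j0')
J=np.array([.6601,.2607]);a=np.radians(28.8);e=np.array([np.cos(a),np.sin(a)])
t=J-e*(.048+.06)
rel([t[0],t[1],.19],28.8)
```

```text
x err mm 0.07  y to home mm 67.30  z err 100.46 phi -38.71 F [ 0.3496 -0.3232 -2.9038] M [-0.0169  0.0524  0.0645] v 0.05467395222339599 t 12.0333
tcp [ 0.4913 -0.0514  0.1889] phi -38.71 yaw -67.51 shift cm [ 19.0278 -19.2158  -0.1115] rows 6.485108839950937 F [-0.3876  0.4367 -2.8435] gap 0.042481261042673704 t 12.0833
```

View pics/w_j0.png

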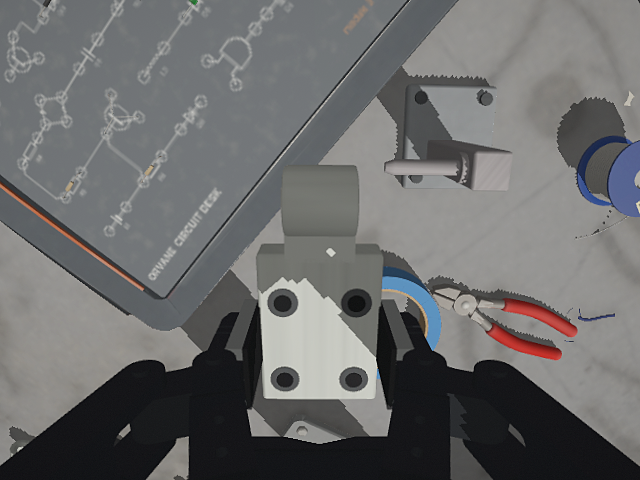

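arm_command(
  moves=[
    [2,[0,0,0],-6.75],
    [2,[0,0,0],-6.75],
    [2,[0,0,0],-6.75],
    [2,[0,0,0],-6.75],
    [2,[0,0,0],-6.75],
    [2,[0,0,0],-6.75],
    [2,[0,0,0],-6.75],
    [2,[0,0,0],-6.75],
  ],
)

```text
t: 12.75
tcp_pos: [0.4906, -0.0514, 0.1873]
tcp_rot: [0.991, 0.136, -0.002, -0.001]
wrist_force: [-0.0, 0.7, -1.1]
finger_gap: 0.0421
```

arm_command(
  moves=[
    [2,[0,0,0],-6.75],
    [2,[0,0,0],-6.75],
    [2,[2.5,-2.6,0],0],
    [2,[2.7,-2.8,0],0],
    [2,[2.7,-2.8,0],0],
    [2,[2.7,-2.8,0],0],
    [2,[2.7,-2.8,0],0],
    [2,[2.7,-2.8,0],0],
  ],
)

```text
t: 13.42
tcp_pos: [0.5511, 0.1725, 0.1871]
tcp_rot: [0.969, 0.249, -0.002, 0.0]
wrist_force: [1.0, -0.7, -2.4]
finger_gap: 0.0425
```

arm_command(
  moves=[
    [2,[1.5,-1.3,0],0],
    [2,[0.5,-0.5,0],0],
    [2,[0,0,0],0],
    [2,[0,0,0],0],
    [2,[0,0,0],0],
    [2,[0,0,0],0],
    [2,[0,0,0],0],
    [2,[0,0,0],0],
  ],
)

```text
t: 14.08
tcp_pos: [0.5609, 0.1954, 0.1898]
tcp_rot: [0.969, 0.248, 0.0, 0.0]
wrist_force: [-0.1, -0.2, -1.7]
finger_gap: 0.0421
```

Run:
```python
from h import *
st,im=snap('wrist','w_j1')
print(st['joint_velocities'])
np.save('w_j1.npy',np.r_[st['tcp_pos'],st['tcp_rot']])
rel([.5655,.2087,.19],28.8,st)
```

```text
[ 0.0058  0.0021 -0.0043  0.0015  0.0005  0.0003]
tcp [0.5609 0.1954 0.1898] phi 28.71 yaw -0.09 shift cm [ 1.0415 -0.9456 -0.0157] rows 0.3373605192741116 F [-0.0583 -0.2207 -1.7229] gap 0.042137997153247723 t 14.0833
```

View pics/w_j1.png

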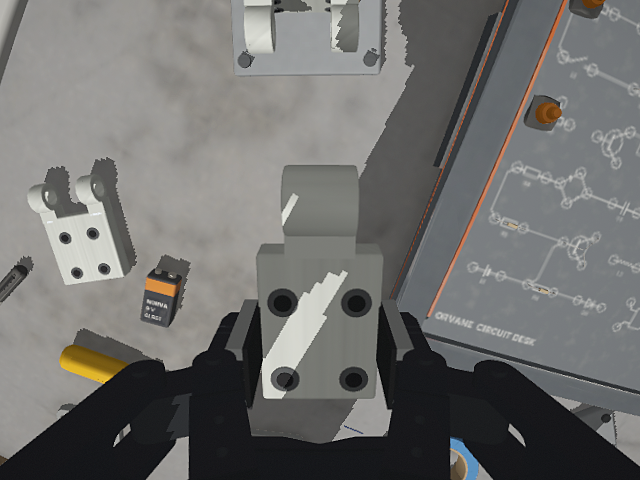

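The jamb knuckles show at the top edge (cols 244–275 and 332–360), and the leaf hasn't moved in the grip. I'll move forward so they sit mid-view.

arm_command(
  moves=[
    [2,[1.5,-0.4,0],-0.1],
    [2,[2,-0.5,0],0],
    [2,[1.7,0,0],0],
    [2,[0,0,0],0],
    [2,[0,0,0],0],
    [2,[0,0,0],0],
    [2,[0,0,0],0],
    [2,[0,0,0],0],
  ],
)

```text
t: 14.8
tcp_pos: [0.6016, 0.2288, 0.1898]
tcp_rot: [0.968, 0.249, -0.0, 0.0]
wrist_force: [0.3, -0.5, -1.5]
finger_gap: 0.0422
```

Run:
```python
from h import *
st,im=snap('wrist','w_j2')
print(st['joint_velocities'],st['tcp_pos'],phi(st))
np.save('w_j2.npy',np.r_[st['tcp_pos'],st['tcp_rot']])
crop('pics/w_j2.png',220,20,420,170,4,'pics/cw_j2.png')
```

```text
[-0.0008  0.0008 -0.004   0.0016 -0.     -0.0003] [0.6016 0.2288 0.1898] 28.871241590377924
```

View pics/w_j2.png

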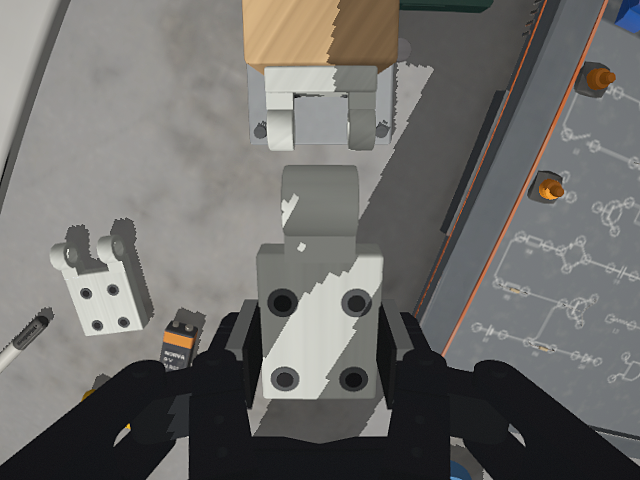

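View pics/cw_j2.png

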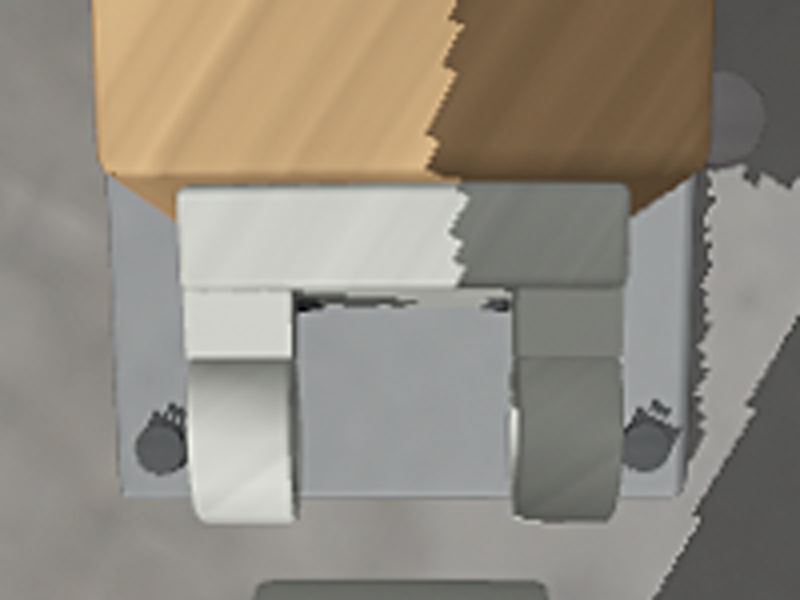

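Run:
```python
from h import *
a=np.load('w_j2.npy');C=cam('wrist',{'tcp_pos':a[:3],'tcp_rot':a[3:]})
w=lambda p:np.array(p)/4+[220,20]
P=plane(C,w([[182,288],[627,286]]),.112);d=P[0]-P[1];ang=np.degrees(np.arctan2(d[1],d[0]))-90;print('plate front top',P,np.linalg.norm(d),ang)
F=plane(C,w([[123,496],[683,494]]),.012);d=F[0]-F[1];ang2=np.degrees(np.arctan2(d[1],d[0]))-90;print('foot',F,np.linalg.norm(d),ang2)
an=np.radians((ang+ang2)/2);e=np.array([np.cos(an),np.sin(an)])
print('O by plate',P.mean(0)[:2]-.019*e,'O by foot',F.mean(0)[:2]+.015*e)
# knuckle y extents at crest (row~420, z=.112)
K=plane(C,w([[189,420],[297,420],[515,420],[622,420]]),.112);
ey=np.array([-e[1],e[0]]);print('knuckle y',K[:,:2]@ey,'widths',np.diff(K[:,:2]@ey), 'mid outer',(K[0]+K[3])[:2]@ey/2)
for O in (P.mean(0)[:2]-.019*e,F.mean(0)[:2]+.015*e):
    print('O.y',O@ey,'O.x',O@e)
    x=[np.r_[O+e*.012*np.cos(t),.1+.012*np.sin(t)] for t in np.linspace(0,2*np.pi,73)]
    for s in (-.022,.022):
        q=(proj(C,np.array(x)+np.r_[ey*s,0])-[220,20])*4; print('sil row max',q[:,1].max(),'min',q[:,1].min())
```

```text
plate front top [[0.6648 0.2948 0.112 ]
 [0.6927 0.2448 0.112 ]] 0.05734752186746568 29.17239247632247
foot [[0.6234 0.3009 0.012 ]
 [0.6761 0.2063 0.012 ]] 0.10820365385560693 29.122239052295996
O by plate [0.6622 0.2605] O by foot [0.6629 0.2609]
knuckle y [-0.0666 -0.0808 -0.1094 -0.1235] widths [-0.0142 -0.0286 -0.0141] mid outer -0.09503746204820664
O.y -0.09495158666791224 O.x 0.7052086267283036
sil row max 521.1601009294527 min 343.8061413330746
sil row max 522.4050966729685 min 345.10363657021753
O.y -0.09498321241561916 O.x 0.7060195671969831
sil row max 515.2890255683512 min 337.6815609525894
sil row max 516.534238325822 min 338.9781191941315
```

arm_command(
  moves=[
    [2,[-1,0.11,0],-0.28],
    [2,[-1,0,1],0],
    [2,[0,0,2.5],0],
    [2,[0,0,3],0],
    [2,[0,0,2.5],0],
    [2,[0,0,1],0],
    [2,[0,0,0],0],
    [2,[0,0,0],0],
  ],
)

```text
t: 15.52
tcp_pos: [0.5856, 0.2187, 0.0901]
tcp_rot: [0.968, 0.252, 0.0, 0.0]
wrist_force: [0.3, 0.0, -0.9]
finger_gap: 0.0423
```

```bash
cat >> h.py <<'E'
def jz(ox=.7052,oy=-.0950,ang=29.15,off=(.048,.0007,.0102)):
    st=ctrl.read_state(); p=st['tcp_pos']; M=R.from_quat(st['tcp_rot']).as_matrix()
    b=p+M@np.array([off[0],off[1],-off[2]])
    an=np.radians(ang);e=np.array([np.cos(an),np.sin(an)]);ey=np.array([-e[1],e[0]])
    print('bore in jamb mm x %.2f y %.2f z %.2f dphi %.2f'%(1e3*(b[:2]@e-ox),1e3*(b[:2]@ey-oy),1e3*(b[2]-.1),phi(st)-ang),'F',st['wrist_force'],'M',st['moment'],'v',np.abs(st['joint_velocities']).max(),'gap',st['finger_gap'],'t',st['t'],'tilt',M[:2,2])
    return st
E
python3 - <<'E'
from h import *
st=jz(); 
snap('wrist','w_j3'); np.save('w_j3.npy',np.r_[st['tcp_pos'],st['tcp_rot']])
snap('scene','s_j3'); crop('pics/s_j3.png',240,230,400,350,5,'pics/cs_j3.png')
crop('pics/w_j3.png',220,20,420,170,4,'pics/cw_j3.png')
E
```

```text
bore in jamb mm x -39.22 y 0.09 z 0.35 dphi 0.02 F [ 0.335   0.0164 -0.9212] M [ 0.0175 -0.0118  0.0249] v 0.03285322532307711 gap 0.04230061627785198 t 15.5167 tilt [0.0005 0.0001]
```

View pics/w_j3.png

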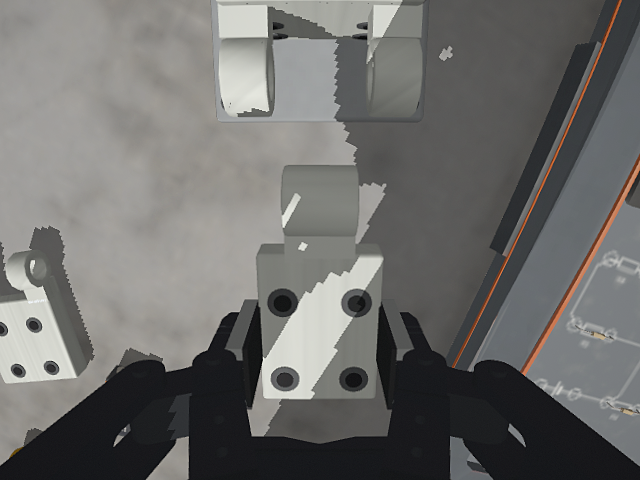

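View pics/cs_j3.png

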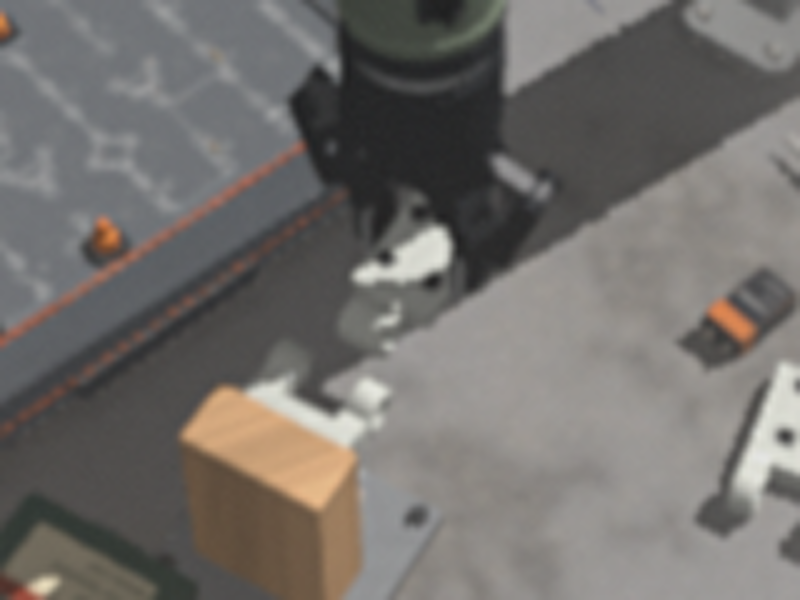

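Run:
```python
from h import *
crop('pics/w_j3.png',205,0,440,165,3.4,'pics/cw_j3.png')
```

```text
(no output)
```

View pics/cw_j3.png

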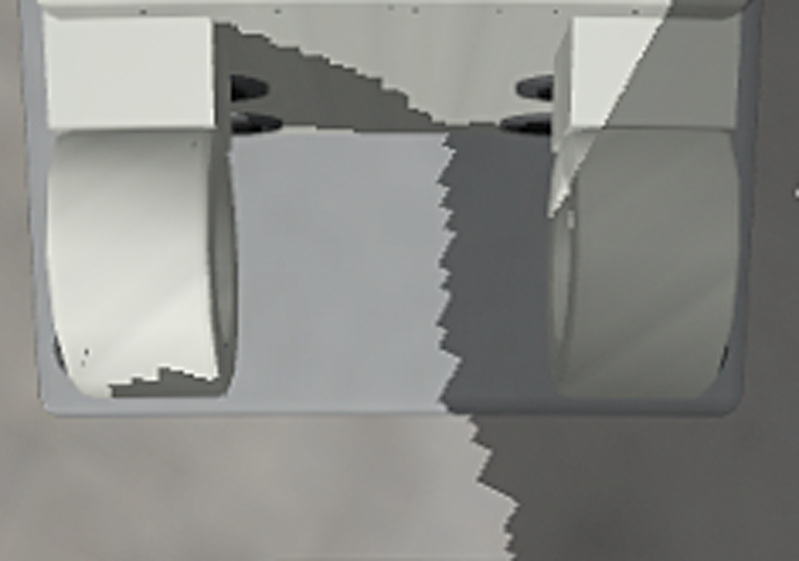

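Run:
```python
from h import *
a=np.load('w_j3.npy');C=cam('wrist',{'tcp_pos':a[:3],'tcp_rot':a[3:]})
w=lambda p:np.array(p)/3.4+[205,0]
an=np.radians(29.15);e=np.array([np.cos(an),np.sin(an)]);ey=np.array([-e[1],e[0]])
K=plane(C,w([[47,240],[208,240],[577,240],[741,240]]),.112)[:,:2]@ey; print(K,np.diff(K),(K[0]+K[3])/2,(K[1]+K[2])/2)
O=.7052*e-.0950*ey
for dx in (0,.001):
  for s in (-.022,.022):
    x=np.array([np.r_[O+e*(dx+.012*np.cos(t))+ey*s,.1+.012*np.sin(t)] for t in np.linspace(0,2*np.pi,73)])
    q=(proj(C,x)-[205,0])*3.4; i=q[:,1].argmax(); print(dx,s,q[i])
# neck/barrel crease row 130 -> neck z? straight edges; foot front edge
F=plane(C,w([[50,413],[735,412]]),.012)[:,:2]; print(F@e+.015,F@ey)
d=F[0]-F[1];print(np.degrees(np.arctan2(d[1],d[0]))-90)
```

```text
[-0.0664 -0.0798 -0.1101 -0.1238] [-0.0134 -0.0304 -0.0136] -0.09510147360960944 -0.09497461319517989
0 -0.022 [629.2117 397.7605]
0 0.022 [155.1214 397.2236]
0.001 -0.022 [629.6735 386.668 ]
0.001 0.022 [154.6962 386.1289]
[0.7056 0.7059] [-0.0422 -0.1484]
29.29546178849175
```

arm_command(
  moves=[
    [2,[0.5,0,0.02],0],
    [2,[0.6,0,0],0],
    [2,[0.5,0,0],0],
    [2,[0.4,0,0],0],
    [2,[0.2,0,0],0],
    [2,[0,0,0],0],
    [2,[0,0,0],0],
    [2,[0,0,0],0],
  ],
)

```text
t: 16.28
tcp_pos: [0.6042, 0.2293, 0.0892]
tcp_rot: [0.968, 0.252, -0.0, 0.0]
wrist_force: [0.3, 0.5, -1.7]
finger_gap: 0.0422
```

Run:
```python
from h import *
st=jz(); snap('wrist','w_j4'); crop('pics/w_j4.png',205,50,440,250,3.4,'pics/cw_j4.png'); jz()
```

```text
bore in jamb mm x -17.84 y 0.28 z -0.64 dphi 0.02 F [ 0.278   0.4529 -1.6803] M [-0.0245 -0.0711 -0.0106] v 0.0031904944938207563 gap 0.04223174471695213 t 16.2833 tilt [-0.0006 -0.0003]
bore in jamb mm x -17.86 y 0.24 z -0.57 dphi 0.02 F [ 0.3961  0.3132 -1.968 ] M [ 0.0057 -0.0021  0.028 ] v 0.0033971122340148777 gap 0.04238376806875402 t 16.3333 tilt [-0.0005 -0.0003]
```

View pics/cw_j4.png

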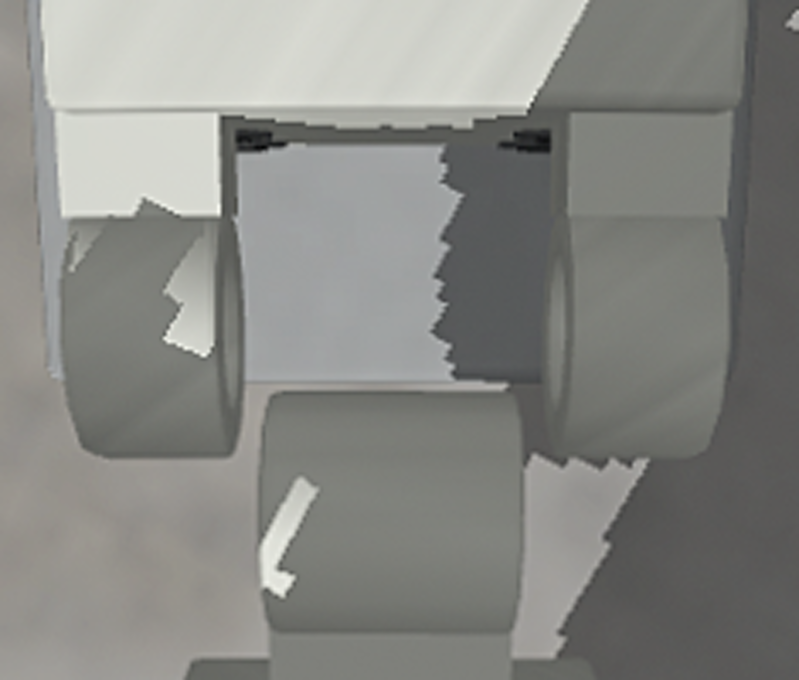

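The knuckle is centred in the gap: leaf mid-column 391.5 in the crop, gap mid about 393. Next I'll drive in the last 18 mm.

arm_command(
  moves=[
    [2,[0.4,0.02,-0.06],0],
    [2,[0.4,0,0],0],
    [2,[0.4,0,0],0],
    [2,[0.3,0,0],0],
    [2,[0.2,0,0],0],
    [2,[0,0,0],0],
    [2,[0,0,0],0],
    [2,[0,0,0],0],
  ],
)

```text
t: 17.0
tcp_pos: [0.6192, 0.2374, 0.0898]
tcp_rot: [0.968, 0.252, -0.0, 0.0]
wrist_force: [0.7, 0.0, -0.8]
finger_gap: 0.0426
```

Run:
```python
from h import *
st=jz(); snap('wrist','w_j5'); crop('pics/w_j5.png',205,80,440,280,3.4,'pics/cw_j5.png'); jz()
```

```text
bore in jamb mm x -0.74 y 0.06 z 0.03 dphi 0.02 F [ 0.7444  0.0096 -0.7907] M [-0.0113  0.0061 -0.0137] v 0.002216938891228547 gap 0.042568595896488245 t 17.0 tilt [-0.0004 -0.0003]
bore in jamb mm x -0.78 y 0.05 z 0.08 dphi 0.02 F [ 0.4436  0.2581 -1.6201] M [-0.027   0.0457  0.0379] v 0.002725524230794271 gap 0.042113454894512126 t 17.05 tilt [-0.0003 -0.0002]
```

View pics/cw_j5.png

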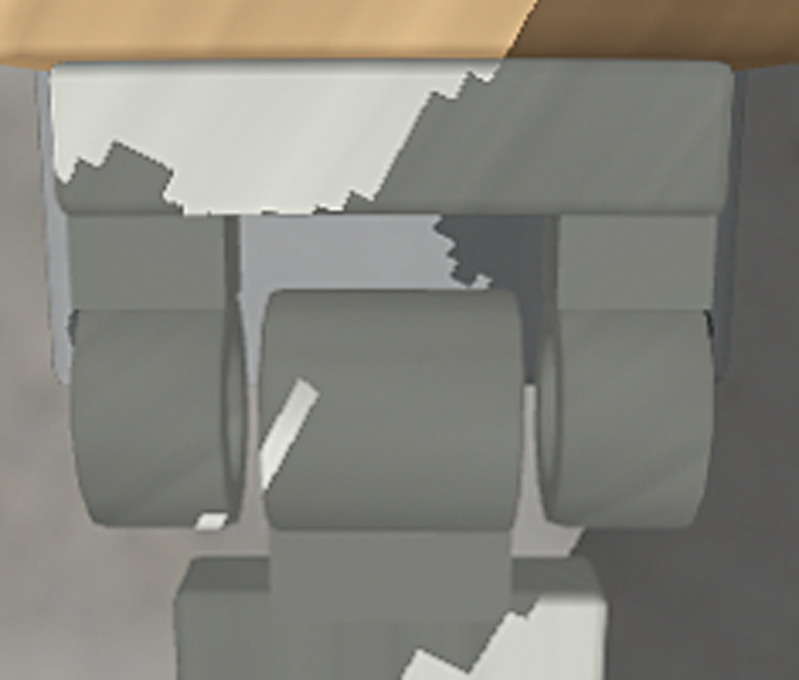

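Run:
```python
from h import *
p=ctrl.camera_params('wrist');C=(np.array(p['camera_matrix']),np.array(p['D']),np.array(p['hand_eye']))
for x0 in (.047,.048,.0485,.049):
  x=np.array([[x0+.012*np.cos(t),0,-.0102+.012*np.sin(t)] for t in np.linspace(0,2*np.pi,145)])
  q=proj(C,x)[:,1]; print(x0,q.min(),q.max(), 'crop',(q-80)*3.4 if 0 else ((q.min()-80)*3.4,(q.max()-80)*3.4))
```

```text
0.047 167.9525938707583 240.64091231251993 crop (np.float64(299.0388191605782), np.float64(546.1791018625678))
0.048 164.8889853209634 237.7572520924587 crop (np.float64(288.62255009127557), np.float64(536.3746571143596))
0.0485 163.35289346071636 236.3106580020647 crop (np.float64(283.3998377664356), np.float64(531.45623720702))
0.049 161.81394907614964 234.86088697535988 crop (np.float64(278.16742685890875), np.float64(526.5270157162236))
```

arm_command(
  moves=[
    [2,[0.05,0.01,0],0],
    [2,[0.05,0,0],0],
    [2,[0,0,0],0],
    [2,[0,0,0],0],
    [2,[0,0,0],0],
    [2,[0,0,0],0],
    [2,[0,0,0],0],
    [2,[0,0,0],0],
  ],
)

```text
t: 17.72
tcp_pos: [0.6203, 0.2379, 0.09]
tcp_rot: [0.968, 0.252, 0.0, 0.0]
wrist_force: [-0.9, 0.3, -1.3]
finger_gap: 0.0424
```

Run:
```python
from h import *
st=jz(); snap('wrist','w_j6'); crop('pics/w_j6.png',205,80,440,280,3.4,'pics/cw_j6.png'); jz()
snap('scene','s_j6');  crop('pics/s_j6.png',250,240,370,340,6.5,'pics/cs_j6.png'); jz()
```

```text
bore in jamb mm x 0.40 y -0.07 z 0.19 dphi 0.02 F [-0.8875  0.2741 -1.2869] M [ 0.007   0.0255 -0.0087] v 0.001132754309599113 gap 0.04236011226360288 t 17.7167 tilt [ 0.     -0.0001]
bore in jamb mm x 0.40 y -0.04 z 0.15 dphi 0.02 F [ 0.9743  0.1559 -1.8116] M [0.0049 0.0381 0.009 ] v 0.0013395682524707459 gap 0.04206525958203625 t 17.7667 tilt [-0.     -0.0001]
bore in jamb mm x 0.42 y -0.07 z 0.17 dphi 0.02 F [-0.5683 -0.753  -1.8233] M [-0.0326  0.0532  0.02  ] v 0.0005754369848595337 gap 0.04248058727918915 t 17.8167 tilt [ 0.     -0.0001]
```

View pics/cw_j6.png

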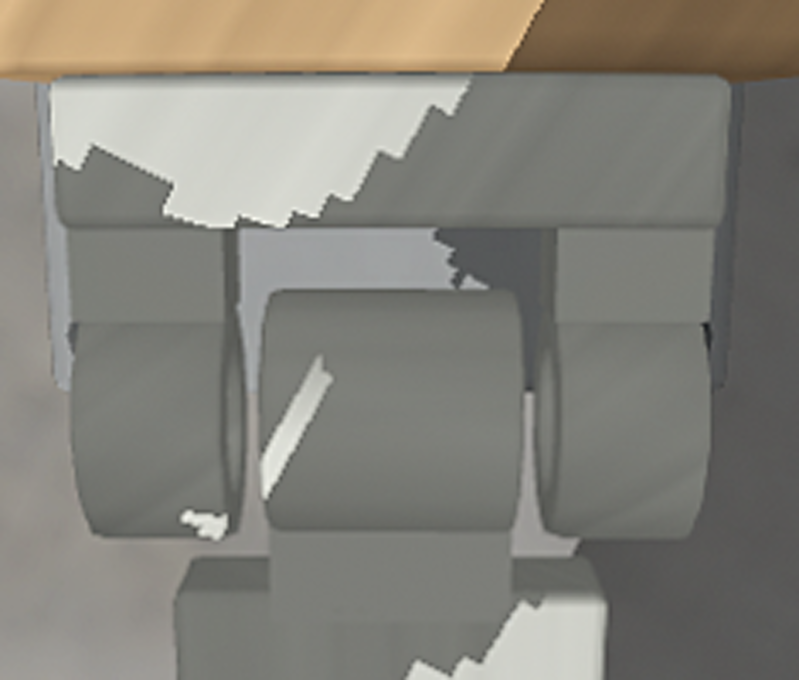

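View pics/cs_j6.png

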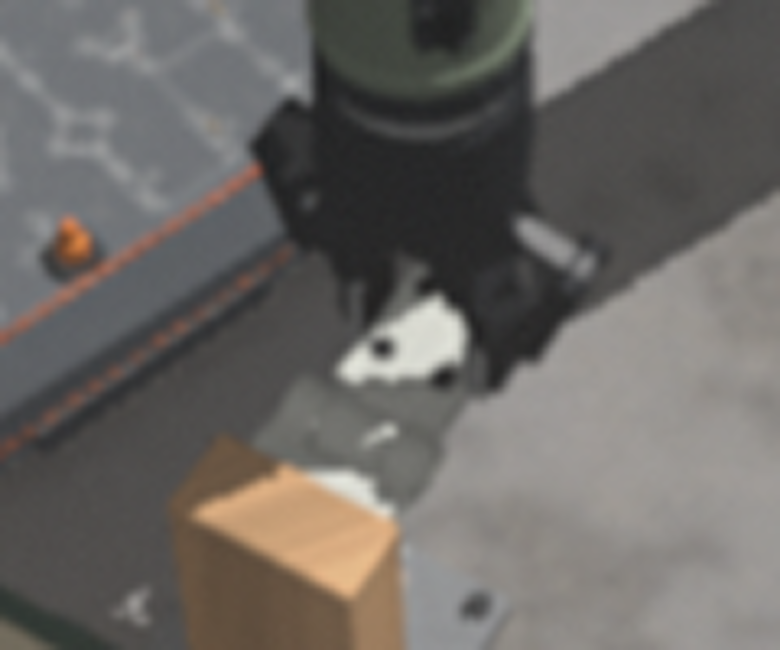

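Run:
```python
from h import *
snap('top','t_end'); jz()
a=cv2.imread('pics/top0.png').astype(int);b=cv2.imread('pics/t_end.png').astype(int)
for n,(x0,y0,x1,y1) in dict(fork=(165,255,222,318),batt=(220,280,246,315),tape=(350,292,408,348),reel=(470,303,508,342)).items():
    d=np.abs(a-b)[y0:y1,x0:x1].max(2); print(n,(d>25).mean())
ctrl.finish_job(); jz()
```

```text
bore in jamb mm x 0.40 y -0.03 z 0.15 dphi 0.02 F [ 0.676   0.7919 -1.5662] M [-0.0124  0.0376 -0.0185] v 0.002696869226721084 gap 0.04214715760209247 t 17.8667 tilt [-0.     -0.0001]
fork 0.302979671400724
batt 0.7472527472527473
tape 0.7610837438423645
reel 0.0
the job is handed in; nothing more can be done
the job is handed in; nothing more can be done
```

View pics/t_end.png

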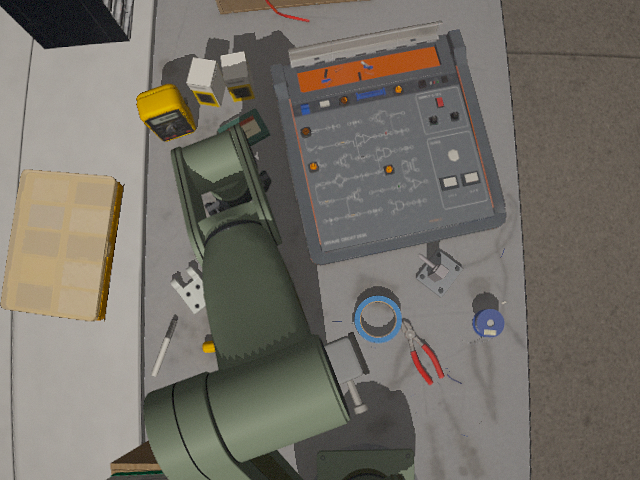

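I gauged the leaf's bore on the pin and then held its knuckle in the jamb gap with all three holes in line. I handed the job in at 17.9 s with the gripper still closed on the leaf.

- **Gauge:** the knuckle slid on without contact until it met the shoulder. It pressed with about 7 N at the expected home position, and I drew it straight off along the pin.
- **Alignment:** by the arm's pose, the bore is 0.4 mm too far forward, under 0.1 mm off sideways, 0.15 mm high and 0.02° off in angle. The wrist picture puts the forward error at about 0.1 mm, so the two disagree by a few tenths of a millimetre, well within the bore's 14 mm. Height rests mainly on the arm's pose; a rough scale check in the same picture agreed to about 0.3 mm.
- **Pressing on the jamb:** the wrist force showed only the leaf's weight, so nothing was pressing on it. The leaf did not visibly shift in the grip.
- **Bystanders:** my before-and-after comparison of the top view confirmed only the reel. It flagged the fork leaf, battery and tape, because the arm and changed shadows covered those areas. In the last picture the visible part of the fork leaf, the tape and the reel are where they were. The arm hides the battery there; it was last seen lying normally, and nothing came near it.

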